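# Load the board dryer and start it

### The job

Dry the washed chopping boards: take every board out of the draining stand and stand it on edge in a slot of the loose drying rack, one board to a slot and right down on the slot's floor, then push the loaded rack fully home into the dryer's corner, flush against the blower housing and the control housing. Then start the dryer by pressing four keys one at a time, in this order: power (the big round key), the board programme (the right-hand square key), time (the narrow bar) and start (the wide bar); press no other key. If anything gets moved meanwhile put it right, so that in the end every board stands in its slot and the rack is home, and leave the other things on the counter alone.

Things in the scene. Friction and masses are not known exactly. Their poses are not given: they have to be found in the camera images.
- board1: White plastic chopping board, 150 x 12 x 110 mm (x length, y thickness, z height), 190 g; all boards are alike. Origin: middle of its lower long edge face; z runs up to the upper edge. It starts in the draining stand, leaning 20 deg, upper edge to the stand's +y. Absent boards read None all through (so does a board while held).
- board2: White plastic chopping board, 150 x 12 x 110 mm (x length, y thickness, z height), 190 g; all boards are alike. Origin: middle of its lower long edge face; z runs up to the upper edge. It starts in the draining stand, leaning 20 deg, upper edge to the stand's +y. Absent boards read None all through (so does a board while held).
- board3: White plastic chopping board, 150 x 12 x 110 mm (x length, y thickness, z height), 190 g; all boards are alike. Origin: middle of its lower long edge face; z runs up to the upper edge. It starts in the draining stand, leaning 20 deg, upper edge to the stand's +y. Absent boards read None all through (so does a board while held).
- board4: White plastic chopping board, 150 x 12 x 110 mm (x length, y thickness, z height), 190 g; all boards are alike. Origin: middle of its lower long edge face; z runs up to the upper edge. It starts in the draining stand, leaning 20 deg, upper edge to the stand's +y. Absent boards read None all through (so does a board while held).
- drainer: Fixed steel stand on the left, base 185 x 290 x 14 mm, origin on the counter. Boards lie along its x, 66 mm apart: lower edges at y -108, -42, 24, 90. Each foot has a 12 mm high rib on its -y side; its +y face leans on a wire hoop touching it 62 mm up from the foot (wire legs at x -66, +66). Lift boards out along their slope.
- rack: Loose rack, 0.65 to 1 kg: grey base 208 (x) x 256 (y) x 22 mm, origin centre of underside. On it four slots along x, centres at x 14, y -100, -40, 20, 80; floor z 22: a home board has its origin there (+-4 in x). A slot is two wire hoops 110 long, tops at z 75, 15 mm apart at the floor, 20 at the top. Low end wires (z 41) leave 158 mm for a board.
- rack_corner (a point): Lower far right corner of the rack's base (rack frame x 104, y -128, z 0 mm); at the dryer's origin when the rack is home. The base sticks out some 40 mm past the boards at the front (-x) and left (+y): push it there, low on the edge of the base; it glides easily (friction about 0.3).
- dryer: Fixed steel dryer, an L seen from above. Origin: on the counter in the L's inner corner; x away from the robot, y left. Blower housing: its near face (louvres) is x = 0, from y -130 to +300 mm, 95 deep, 108 high. Control housing: its left face is y = 0; 130 wide, 200 mm towards the robot, top at 70, with six grey keys in three rows of two.
- key_power (a joint): Key travel in m: 0 up, 0.005 fully down; springs back; about 2 N to start it and 5 N fully down. It counts as pressed beyond 0.0035.
- key_power_top (a point): Centre of the top of the key, 9 mm above the panel (79 mm above the counter); the key is round, 26 mm across: the biggest round key; far row, left-hand column (dryer frame x -75, y -43 mm).
- key_boards (a joint): Key travel in m: 0 up, 0.005 fully down; springs back; about 2 N to start it and 5 N fully down. It counts as pressed beyond 0.0035.
- key_boards_top (a point): Centre of the top of the key, 9 mm above the panel (79 mm above the counter); the key is square, 21 mm; middle row, right-hand column (x -120, y -89 mm): the board programme.
- key_time (a joint): Key travel in m: 0 up, 0.005 fully down; springs back; about 2 N to start it and 5 N fully down. It counts as pressed beyond 0.0035.
- key_time_top (a point): Centre of the top of the key, 9 mm above the panel (79 mm above the counter); the key is narrow bar 12 mm wide and 26 mm long, pointing away from the robot; near row, left-hand column (x -165, y -43 mm).
- key_start (a joint): Key travel in m: 0 up, 0.005 fully down; springs back; about 2 N to start it and 5 N fully down. It counts as pressed beyond 0.0035.
- key_start_top (a point): Centre of the top of the key, 9 mm above the panel (79 mm above the counter); the key is wide bar, 34 mm wide and 18 mm deep, lying crosswise; near row, right-hand column (x -165, y -89 mm).
- key_lamp (a joint): Key travel in m: 0 up, 0.005 fully down; springs back; about 2 N to start it and 5 N fully down. It counts as pressed beyond 0.0035. The key is round, 16 mm across; far row, right-hand column (x -75, y -89 mm). Not wanted in this job; its top is 79 mm above the counter.
- key_cups (a joint): Key travel in m: 0 up, 0.005 fully down; springs back; about 2 N to start it and 5 N fully down. It counts as pressed beyond 0.0035. The key is square, 21 mm; middle row, left-hand column (x -120, y -43 mm): the cup programme, not wanted in this job; its top is 79 mm above the counter.
- sample_pan: Bystander, to be left alone: steel pan 120 x 90 x 55 mm, near the far edge. Origin: its underside.
- sample_box: Bystander, to be left alone: clear sample box with white lid 116 x 86 x 54 mm, near left. Origin: its underside.
- beaker: Bystander, to be left alone: steel beaker 72 mm across, 85 mm high, near left. Origin: its underside.
- sanitiser: Bystander, to be left alone: white bottle 60 mm across, 150 mm high, left. Origin: its underside.
- tape_roll: Bystander, to be left alone: roll of paper tape 60 mm across, 24 mm high, near right. Origin: its underside.
- glove_box: Bystander, to be left alone: cardboard glove box 120 x 230 x 70 mm, right. Origin: its underside.
Things that resemble listed ones, but are neither listed nor needed, are in the scene too. What is shaped like the board3 but brown is not meant.

How it is judged (in metres and radians):
On the way, in this order (a step that is already met when the one before it is completed fails the run):
1. every board stands in a rack slot and the rack is home in the dryer's corner (x of board1 in the frame of rack between 0.002 and 0.026 m and z of board1 in the frame of rack between 0.016 and 0.028 m and (y of board1 in the frame of rack between -0.109 and -0.091 m or y of board1 in the frame of rack between -0.049 and -0.031 m or y of board1 in the frame of rack between 0.011 and 0.029 m or y of board1 in the frame of rack between 0.071 and 0.089 m) and angle between each of board1, board2, board3, board4's own z axis and vertical below 0.2 rad and x of board2 in the frame of rack between 0.002 and 0.026 m and z of board2 in the frame of rack between 0.016 and 0.028 m and (y of board2 in the frame of rack between -0.109 and -0.091 m or y of board2 in the frame of rack between -0.049 and -0.031 m or y of board2 in the frame of rack between 0.011 and 0.029 m or y of board2 in the frame of rack between 0.071 and 0.089 m) and x of board3 in the frame of rack between 0.002 and 0.026 m and z of board3 in the frame of rack between 0.016 and 0.028 m and (y of board3 in the frame of rack between -0.109 and -0.091 m or y of board3 in the frame of rack between -0.049 and -0.031 m or y of board3 in the frame of rack between 0.011 and 0.029 m or y of board3 in the frame of rack between 0.071 and 0.089 m) and x of board4 in the frame of rack between 0.002 and 0.026 m and z of board4 in the frame of rack between 0.016 and 0.028 m and (y of board4 in the frame of rack between -0.109 and -0.091 m or y of board4 in the frame of rack between -0.049 and -0.031 m or y of board4 in the frame of rack between 0.011 and 0.029 m or y of board4 in the frame of rack between 0.071 and 0.089 m) and x of rack_corner in the frame of dryer above -0.005 m and y of rack_corner in the frame of dryer below 0.005 m and angle between the x axis of rack and the x axis of dryer, either way round below 0.025 rad and angle between rack's own z axis and vertical below 0.05 rad), for 0.2 s.
2. the power key is pressed (value of joint key_power above 0.0035 m), for 0.05 s.
3. the board programme key is pressed (value of joint key_boards above 0.0035 m), for 0.05 s.
4. the time key is pressed (value of joint key_time above 0.0035 m), for 0.05 s.
5. the start key is pressed (value of joint key_start above 0.0035 m), for 0.05 s.
At the end, for the whole second after the job is handed in: Each board is in a slot (origin within 12 mm along, 9 mm across and 6 mm in height of a slot floor's centre, within 0.2 rad of upright); the rack is home (corner within 5 mm of both housings, square within 0.025 rad, level); all keys are up; boards and rack are at rest (all of step 1 and linear speed of each of board1, board2, board3, board4, rack below 0.02 m/s and value of joint each of key_power, key_boards, key_time, key_start, key_lamp, key_cups below 0.001 m); the robot touches nothing.
It fails at once if a key that is not part of the sequence is pressed (lamp or cup programme) (value of joint any of key_lamp, key_cups above 0.0035 m).
It fails at once if two keys are pressed at once (value of joint each of key_power, key_boards above 0.0025 m or value of joint each of key_power, key_time above 0.0025 m or value of joint each of key_power, key_start above 0.0025 m or value of joint each of key_power, key_lamp above 0.0025 m or value of joint each of key_power, key_cups above 0.0025 m or value of joint each of key_boards, key_time above 0.0025 m or value of joint each of key_boards, key_start above 0.0025 m or value of joint each of key_boards, key_lamp above 0.0025 m or value of joint each of key_boards, key_cups above 0.0025 m or value of joint each of key_time, key_start above 0.0025 m or value of joint each of key_time, key_lamp above 0.0025 m or value of joint each of key_time, key_cups above 0.0025 m or value of joint each of key_start, key_lamp above 0.0025 m or value of joint each of key_start, key_cups above 0.0025 m or value of joint each of key_lamp, key_cups above 0.0025 m).
It fails at once if a bystander is moved more than 4 cm (distance of any of sample_pan, sample_box, beaker, sanitiser, tape_roll, glove_box from where it was at the start of the episode above 0.04 m).
Of board1, board2, board3, board4 only 3 to 4 are there at a start; the rules pass over those that are not, and their reading is None.
At some moment in a run one of rack may be knocked a few centimetres aside while the robot is not near it.
It also fails if it takes over 210 s, if anything falls off the work surface, if the arm or the gripper's body presses on something with over 40 N, if the wrist force passes 120 N, or if a joint passes its speed limit or range.

### The arm

A 6-joint arm with a two-finger parallel gripper is mounted at the origin on the work surface. World frame = base frame: x ahead of the robot, y to its left, z up, the work surface at z = 0. Lengths are in mm, angles in rad, forces in N, time in s.
With the tool pointing down it reaches from about 350 to 925 mm from the base axis. Payload 6.4 kg.
Tool frame: the origin (TCP) lies on the centre line of the jaws, within the pads' length; the fingertips stand 19 mm ahead of it and the grasp point (between the pads) is the TCP; x points along the fingers, z is the direction in which the jaws open and shut, and the axes are right-handed (so a half turn about x gives the same grasp; the last joint's range is limited). The gripper opens to 94 mm and grips with 3 to 60 N. Pads are 16 mm wide; open, the fingers measure 119 mm over their backs; the gripper's body (75 mm by 177 mm) begins 78 mm behind the grasp point.
Start: joints at [0.959, 0.245, 1.558, -0, 1.339, -0.174], TCP at [275.565, 588.709, 224.455] pointing down, gripper open.
Joint ranges: [-3.13, 3.13], [-1.02, 2.26], [0.13, 2.54], [-0.95, 4.09], [0.21, 2.88], [-2.74, 2.74]. Speed limits (rad/s): [2.57, 2.57, 3.14, 3.14, 3.14, 3.14].

### API

Orientations are given as a unit quaternion [w, x, y, z].
In Python, from bench import env, cams gives the robot as it stands. The module is installed in compiled form; this text tells all that it offers.
- The arm moves only by the tool step_arm, never from a script. Its argument "increments" is a list that holds one entry, the list of rows, each a list of 6 numbers: the shift along the tool's x, y, z in m, then the turn, a rotation vector about the tool's x, y, z in degrees. In form: [[[x, y, z, rx, ry, rz], ...]]. A call has 1 to 20 rows; each row shifts and turns the commanded pose from where the row before left it, along the tool's axes as they then stand; what a row does not reach is not made up. A row lasts 1/10 s, in which the tool goes at most 50 mm and 8.59 degrees, less where a joint would pass 70% of its speed; a pose out of reach is approached as far as the arm can. A call with a gripper value outside its range is refused whole. "jaw" is the opening, from 0 (shut) to 1 (fully open), set as the call begins (left out, the last holds). The fingers move at their own pace and stop on an object; "force" is the grip in N (left out, the last holds). Time passes only in rows, so rows that do not move let the fingers close. It gives the time, the measured TCP pose, the force and the opening at its end, in the units of the state.
- env.get_obs(): the state, without advancing time (a new reading comes with each control period).
- cams.read_camera(name): name is "scene" or "top" or "wrist"; returns a dict with "color" (384x512x3 uint8, red, green, blue), "fx", "fy", "cx", "cy" (pixels), "k1" (the pictures are not rectified: a ray, as slopes to the right and down, at radius r is drawn at 1 + k1 r^2 times it, then the intrinsics apply), "R" (3x3) and "t" (3): a world point X has camera coordinates R X + t. Camera axes: x right, y down, z forward; pixel columns grow to the right and rows downward; lengths in mm; the calibration is good to about 2 mm. A picture is of the moment at which its call begins. There is no depth.
- env.close_job(): hands the job in, once; it reports no verdict.
The state is a dict: "clock": time; "qpos": joint angles; "joint_velocities": joint speeds; "effort": joint torques, N m; "eef_pos": TCP position; "eef_rot": TCP orientation; "wrist_force": force on the tool from outside, world axes, zero at the start; "wrist_torque": the same for the moment, N m; "grip_width": finger opening in mm.
Only numpy, scipy, OpenCV 4.12 (cv2) and the standard library are available. Lean on these libraries where they do the work, as an engineer would, in place of code of your own. Each camera call takes 0.05 s, during which the arm holds its last target.

## Working session

There is one attempt and no reset: what is moved stays moved. The work goes in short steps, Python scripts to look and compute and a tool call to move; the robot and the scene stay as the last step left them, time stands still between calls to the robot, and variables do not carry over. Pictures are saved under pics/ and viewed, and the job is handed in when it is done.

Besides the shell and the picture viewer there is one more tool, called after ">>>" as name([rows], argument=value, ...), one row to a line, values as JSON. step_arm: Moves the arm, as the interface text tells. Its arguments: {"type":"object","properties":{"increments":{"type":"array"},"jaw":{"type":"number"},"force":{"type":"number"}},"required":["increments"]}

```bash
mkdir -p pics; ls
cat > h.py <<'E'
import numpy as np, cv2
from bench import env, cams
def save(name,fn,crop=None,scale=1):
    c=cams.read_camera(name); im=c['color'][:,:,::-1].copy()
    if crop: x0,y0,x1,y1=crop; im=im[y0:y1,x0:x1]
    if scale!=1: im=cv2.resize(im,None,fx=scale,fy=scale,interpolation=cv2.INTER_CUBIC)
    cv2.imwrite('pics/'+fn,im); return c
def ray(c,u,v):
    xd=(u-c['cx'])/c['fx']; yd=(v-c['cy'])/c['fy']; x,y=xd,yd
    for _ in range(30):
        s=1+c['k1']*(x*x+y*y); x,y=xd/s,yd/s
    R=np.array(c['R']);t=np.array(c['t'])
    return -R.T@t, R.T@np.array([x,y,1.])
def plane(c,u,v,z):
    o,d=ray(c,u,v); return o+d*(z-o[2])/d[2]
def proj(c,X):
    p=np.array(c['R'])@np.array(X,float)+np.array(c['t']); x,y=p[0]/p[2],p[1]/p[2]
    s=1+c['k1']*(x*x+y*y); return np.array([c['fx']*x*s+c['cx'],c['fy']*y*s+c['cy']])
E
python3 - <<'E'
from h import *
for n in ['scene','top','wrist']:
    c=save(n,f'a_{n}.png',scale=1.5); print(n,c['fx'],c['cx'],c['k1'],-np.array(c['R']).T@np.array(c['t']))
print(env.get_obs())
E
```

```text
pics
scene 356.35075198449255 253.18346880930036 -0.02366969399335442 [1245.28972289  375.33082855 1024.00087415]
top 398.5768504098193 252.5525933310607 0.009625267527790205 [ 4.39193421e+02 -5.92661958e-01  1.42629252e+03]
wrist 293.3507460689364 256.9483561532494 -0.009862889360718002 [199.99639396 623.88858004 383.35943259]
{'clock': 0.15, 'qpos': array([ 9.58929841e-01,  2.45653945e-01,  1.55869157e+00, -8.04083550e-06,
        1.33873443e+00, -1.74099517e-01]), 'joint_velocities': array([-0.00216272, -0.00361357, -0.00305644,  0.00076891,  0.00083392,
       -0.00108159]), 'effort': array([ 1.86147248e-03, -4.16263783e+01, -3.14982820e+01,  6.85664406e-02,
        3.15535837e-02, -5.69305064e-05]), 'eef_pos': array([275.29425427, 588.35264564, 223.62110511]), 'eef_rot': array([ 0.59615486, -0.3797044 ,  0.59712448,  0.37929711]), 'wrist_force': array([-0.48752343, -0.24728798,  0.50988   ]), 'wrist_torque': array([ 0.0199858 , -0.01151621,  0.00269749]), 'grip_width': 93.84192068808966}
```

View pics/a_scene.png

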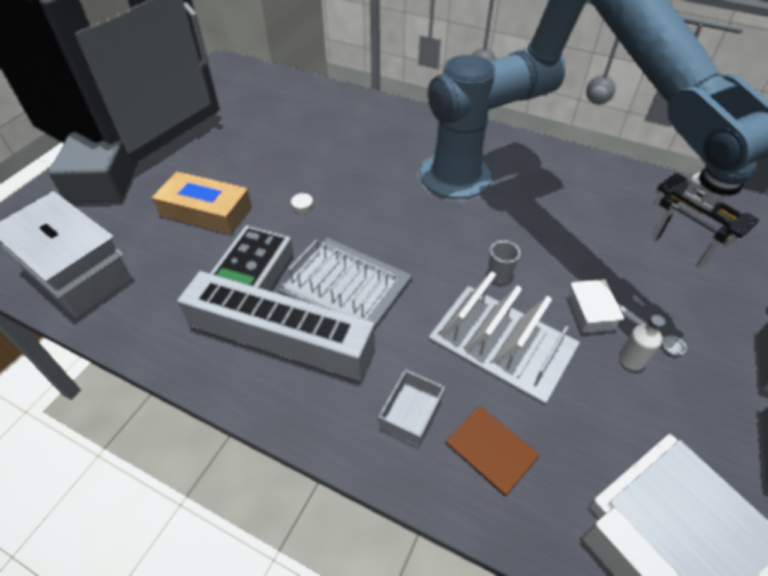

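View pics/a_top.png

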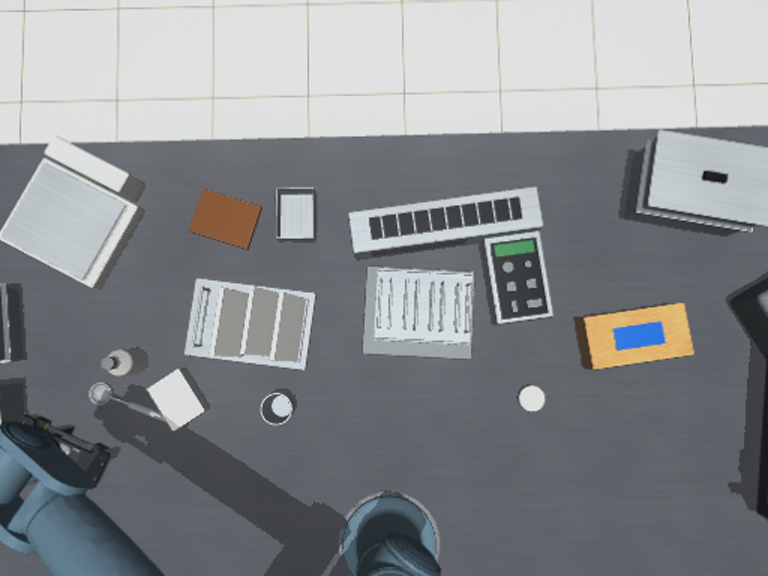

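View pics/a_wrist.png

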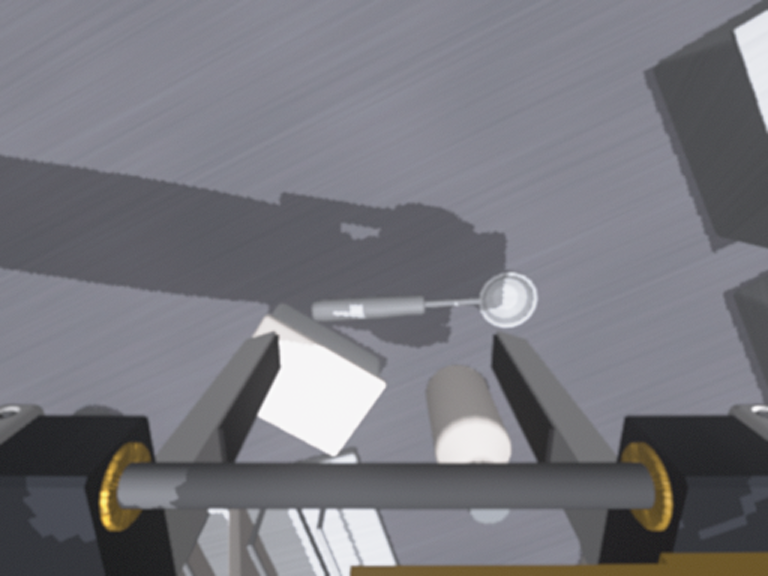

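Run:
```python
from h import *
save('top','b_dr.png',(115,175,220,255),7)
save('top','b_rk.png',(225,115,375,245),5)
```

```text
(no output)
```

View pics/b_dr.png

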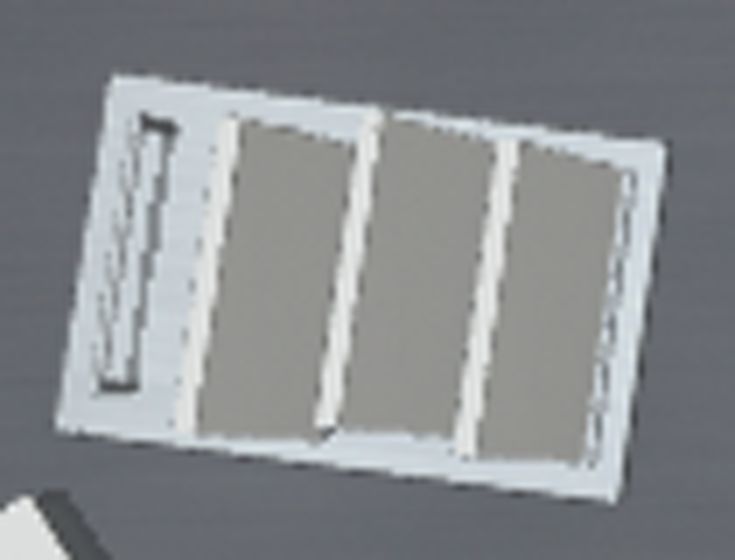

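View pics/b_rk.png

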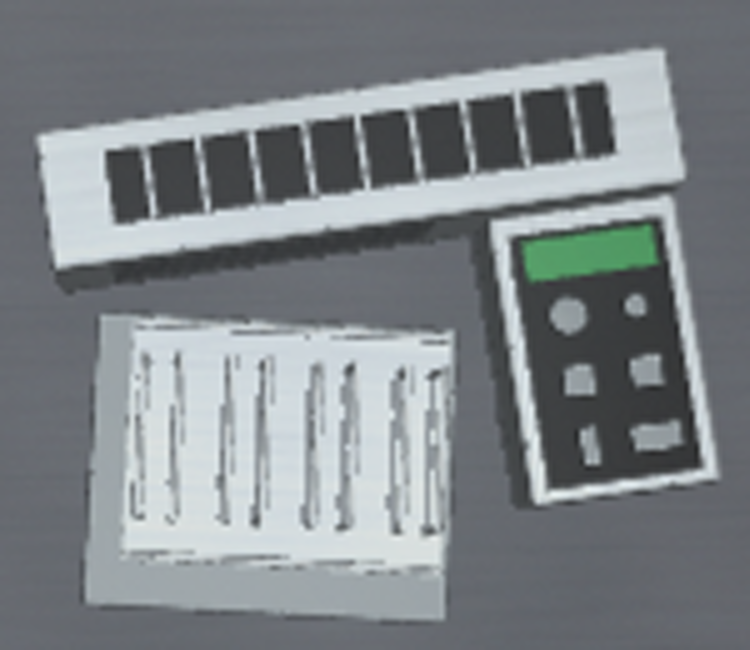

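```bash
cat >> h.py <<'E'
def rigid(A,B):
    A=np.array(A,float);B=np.array(B,float);a=A.mean(0);b=B.mean(0)
    U,S,V=np.linalg.svd((A-a).T@(B-b)); D=np.diag([1,np.linalg.det(V.T@U.T)]); R=V.T@D@U.T
    t=b-R@a; return np.arctan2(R[1,0],R[0,0]),t,(A@R.T+t-B)
def px(P,o,s): return [((x+.5)/s-.5+o[0],(y+.5)/s-.5+o[1]) for x,y in P]
E
python3 - <<'E'
from h import *
c=cams.read_camera('top')
def do(n,P,o,s,z,M):
    B=[plane(c,u,v,z)[:2] for u,v in px(P,o,s)]
    th,t,r=rigid(M,B); print(n,'yaw',np.degrees(th),'t',t,'\n res',r.round(1).tolist())
o=(115,175)
do('drainer',[(110,75),(666,145),(614,502),(57,430)],o,7,14,[(92.5,145),(92.5,-145),(-92.5,-145),(-92.5,145)])
o=(225,115)
do('rack',[(101,314),(455,330),(444,621),(86,604)],o,5,22,[(104,128),(104,-128),(-104,-128),(-104,128)])
do('blower',[(37,134),(664,47),(686,180),(56,270)],o,5,108,[(95,300),(95,-130),(0,-130),(0,300)])
do('panel',[(670,196),(718,478),(537,505),(491,221)],o,5,70,[(0,-130),(-200,-130),(-200,0),(0,0)])
do('keys',[(569,315),(648,370),(591,445),(657,435),(636,305),(580,380)],o,5,79,[(-75,-43),(-120,-89),(-165,-43),(-165,-89),(-75,-89),(-120,-43)])
# board top edges
for P in [[(229,116),(187,437)],[(375,107),(328,428)],[(509,140),(466,457)]]:
    print([plane(c,u,v,14+110*np.cos(.349)+2)[:2].round(1).tolist() for u,v in px(P,(115,175),7)])
E
```

```text
drainer yaw -8.523467351329641 t [510.76920853 318.26832783] 
 res [[1.8, 1.3], [1.3, -1.8], [-1.9, -2.7], [-1.2, 3.2]]
rack yaw -4.035073196716598 t [528.61649611 -81.50471692] 
 res [[1.6, 2.4], [0.9, -2.1], [-1.6, -2.7], [-0.9, 2.4]]
blower yaw 6.7464384335756415 t [ 692.13181593 -232.33673513] 
 res [[0.5, 1.9], [1.8, -1.6], [-1.3, -2.3], [-1.0, 1.9]]
panel yaw 6.892414214019215 t [ 692.15987959 -231.52929886] 
 res [[2.1, -2.6], [-1.6, -3.1], [-1.6, 2.7], [1.0, 3.0]]
keys yaw 6.9288778095908885 t [ 692.9958277  -231.79202947] 
 res [[0.3, -0.1], [-0.0, 0.6], [-0.1, 0.2], [-0.4, -0.7], [0.0, -0.0], [0.2, 0.1]]
[[587.5, 357.0], [437.2, 376.1]]
[[590.2, 288.0], [439.9, 310.2]]
[[573.1, 224.8], [425.0, 245.8]]
```

Run:
```python
from h import *
c=cams.read_camera('top'); im=c['color'][:,:,::-1].copy()
th=np.radians(-8.5);t=np.array([510.8,318.3])
def W(x,y,z):
    return [t[0]+np.cos(th)*x-np.sin(th)*y,t[1]+np.sin(th)*x+np.cos(th)*y,z]
o=(115,175);s=7
big=cv2.resize(im[175:255,115:220],None,fx=s,fy=s,interpolation=cv2.INTER_CUBIC)
def mk(X,col):
    u,v=proj(c,X); cv2.circle(big,(int((u-o[0]+.5)*s-.5),int((v-o[1]+.5)*s-.5)),4,col,-1)
S,C=np.sin(np.radians(20)),np.cos(np.radians(20))
for y in (-108,-42,24,90):
    for x in (-75,75):
        mk(W(x,y,16),(0,0,255)); mk(W(x,y+110*S,16+110*C),(255,0,0))
cv2.imwrite('pics/c.png',big)
```

```text
(no output)
```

View pics/c.png

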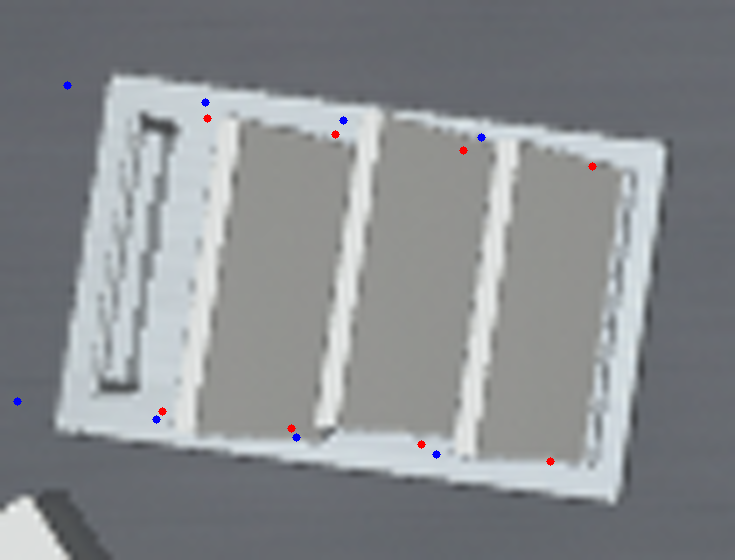

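Run:
```python
from h import *
c=cams.read_camera('scene'); im=c['color'][:,:,::-1].copy()
o=(280,170);s=6;w=(120,100)
big=cv2.resize(im[o[1]:o[1]+w[1],o[0]:o[0]+w[0]],None,fx=s,fy=s,interpolation=cv2.INTER_CUBIC)
def mk(X,col):
    u,v=proj(c,X); cv2.circle(big,(int((u-o[0]+.5)*s-.5),int((v-o[1]+.5)*s-.5)),3,col,-1)
for p in [[587.5, 357.0], [437.2, 376.1],[590.2, 288.0], [439.9, 310.2],[573.1, 224.8], [425.0, 245.8]]: mk(p+[119.4],(0,0,255))
for p in [(92.5,145),(92.5,-145),(-92.5,-145),(-92.5,145)]:
    th=np.radians(-8.5); q=np.array([510.8,318.3])+[np.cos(th)*p[0]-np.sin(th)*p[1],np.sin(th)*p[0]+np.cos(th)*p[1]]
    mk([*q,14],(0,255,0))
cv2.imwrite('pics/d.png',big)
o=(160,130)
big=cv2.resize(im[o[1]:o[1]+w[1],o[0]:o[0]+w[0]],None,fx=s,fy=s,interpolation=cv2.INTER_CUBIC)
th=np.radians(-4.03)
for p in [(104,128),(104,-128),(-104,-128),(-104,128)]:
    q=np.array([528.6,-81.5])+[np.cos(th)*p[0]-np.sin(th)*p[1],np.sin(th)*p[0]+np.cos(th)*p[1]]; mk([*q,22],(0,255,0))
for y in (-100,-40,20,80):
  for x in (-41,69):
    for d in (-10,10):
      p=(x,y+d);q=np.array([528.6,-81.5])+[np.cos(th)*p[0]-np.sin(th)*p[1],np.sin(th)*p[0]+np.cos(th)*p[1]]; mk([*q,75],(0,0,255))
cv2.imwrite('pics/e.png',big)
```

```text
(no output)
```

View pics/d.png

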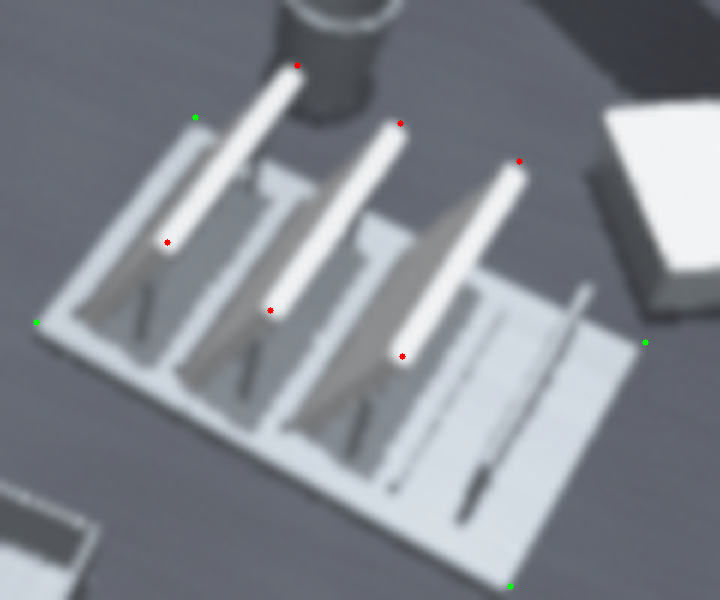

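View pics/e.png

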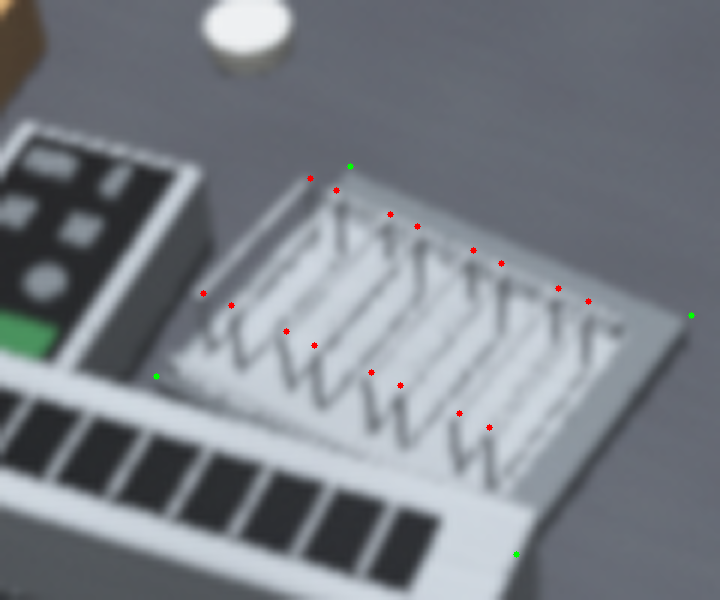

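```bash
cat >> h.py <<'E'
from scipy.spatial.transform import Rotation as Ro
def cur():
    o=env.get_obs(); q=o['eef_rot']; return np.array(o['eef_pos']),Ro.from_quat([q[1],q[2],q[3],q[0]]),o
def frame(down,zdir):
    x=np.array(down,float);x/=np.linalg.norm(x); z=np.array(zdir,float); z-=x*(z@x); z/=np.linalg.norm(z)
    return Ro.from_matrix(np.array([x,np.cross(z,x),z]).T)
def go(P,T=None,Rc=None,pc=None,v=True):
    p,R,o=cur()
    if Rc is not None: R=Rc
    if pc is not None: p=np.array(pc)
    if T is None: T=R
    rv=np.degrees((R.inv()*T).as_rotvec()); d=T.inv().apply(np.array(P,float)-p)
    print('rot deg',rv.round(2),'then shift mm',d.round(1)); return T
def best(down,zdir):
    R=cur()[1]; c=[frame(down,zdir),frame(down,-np.array(zdir))]
    return min(c,key=lambda T:(R.inv()*T).magnitude())
E
python3 - <<'E'
from h import *
p,R,o=cur(); print(o['clock'],p,R.as_matrix().round(3).tolist(), o['qpos'].round(2))
th=np.radians(-8.2);r=Ro.from_euler('z',th)
u=r.apply([0,np.sin(np.radians(20)),np.cos(np.radians(20))]); n=r.apply([0,np.cos(np.radians(20)),-np.sin(np.radians(20))])
for s in (1,-1):
    T=frame(-u,s*n); top=np.array([512.3,366.5,119.4])
    go(top+u*100,T)
E
```

```text
0.4 [275.49712219 588.6287506  224.26412464] [[-0.0, -0.906, 0.424], [-0.0, 0.424, 0.906], [-1.0, 0.0, -0.0]] [ 0.96  0.25  1.56  0.    1.34 -0.17]
rot deg [-16.71  19.84  -2.95] then shift mm [  62.2 -266.1 -139. ]
rot deg [160.84  -4.22 -28.34] then shift mm [ 62.2 266.1 139. ]
```

>>> step_arm([
  [[0, 0, 0, -4.18, 4.96, -0.74], [0, 0, 0, -4.18, 4.96, -0.74], [0, 0, 0, -4.18, 4.96, -0.74], [0, 0, 0, -4.18, 4.96, -0.74], [0.0078, -0.0333, -0.0174, 0, 0, 0], [0.0078, -0.0333, -0.0174, 0, 0, 0], [0.0078, -0.0333, -0.0174, 0, 0, 0], [0.0078, -0.0333, -0.0174, 0, 0, 0], [0.0078, -0.0333, -0.0174, 0, 0, 0], [0.0078, -0.0333, -0.0174, 0, 0, 0], [0.0078, -0.0333, -0.0174, 0, 0, 0], [0.0078, -0.0333, -0.0174, 0, 0, 0], [0, 0, 0, 0, 0, 0], [0, 0, 0, 0, 0, 0], [0, 0, 0, 0, 0, 0]],
], jaw=0.36, force=30)

```text
clock: 1.9
eef_pos: [516.8, 400.8, 213.4]
eef_rot: [0.433, -0.537, 0.619, 0.376]
wrist_force: [-0.4, 0.0, 0.2]
grip_width: 33.9
```

Run:
```python
from h import *
p,R,o=cur(); print(o['clock'],p,R.as_matrix().round(3).tolist(), o['qpos'].round(2),o['grip_width'])
save('wrist','f.png',scale=1.5)
th=np.radians(-8.2);r=Ro.from_euler('z',th)
u=r.apply([0,np.sin(np.radians(20)),np.cos(np.radians(20))]); n=r.apply([0,np.cos(np.radians(20)),-np.sin(np.radians(20))])
go(np.array([512.3,366.5,119.4])-u*18,frame(-u,n))
```

```text
1.9 [516.8457725  400.81845899 213.38849134] [[-0.049, -0.99, 0.133], [-0.338, 0.142, 0.93], [-0.94, 0.0, -0.342]] [ 0.59  0.43  1.38 -0.26  1.57 -0.81] 33.88533923811801
rot deg [0.09 0.02 0.03] then shift mm [118.3  -0.6  -0.6]
```

View pics/f.png

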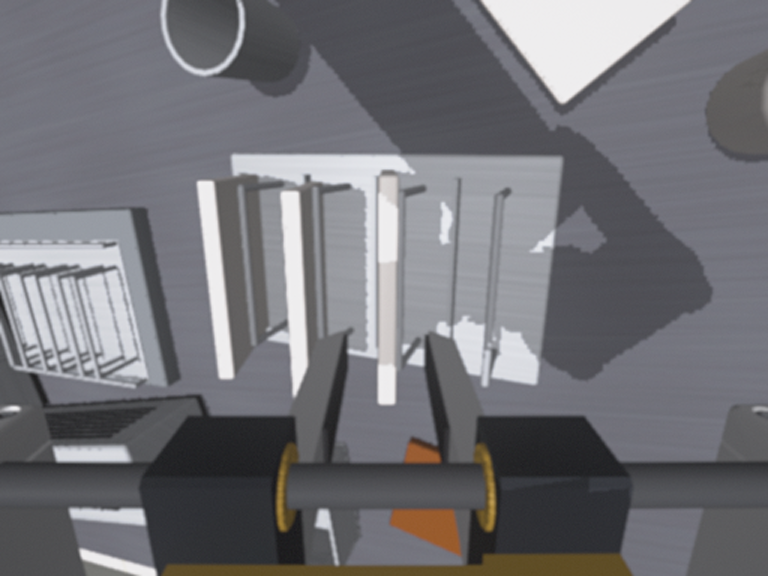

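>>> step_arm([
  [[0.03, 0, 0, 0, 0, 0], [0.03, 0, 0, 0, 0, 0], [0.03, 0, 0, 0, 0, 0], [0.015, 0, 0, 0, 0, 0], [0.013, 0, 0, 0, 0, 0], [0, 0, 0, 0, 0, 0]],
])

```text
clock: 2.55
eef_pos: [511.0, 360.0, 101.4]
eef_rot: [0.433, -0.536, 0.62, 0.376]
wrist_force: [0.4, 0.2, -0.3]
grip_width: 34.0
```

>>> step_arm([
  [[0, 0, 0, 0, 0, 0], [0, 0, 0, 0, 0, 0], [0, 0, 0, 0, 0, 0], [0, 0, 0, 0, 0, 0], [0, 0, 0, 0, 0, 0]],
], jaw=0)

```text
clock: 3.05
eef_pos: [512.6, 361.2, 103.6]
eef_rot: [0.435, -0.536, 0.618, 0.376]
wrist_force: [0.1, 2.6, 2.2]
grip_width: 11.9
```

Run:
```python
from h import *
p,R,o=cur(); print(o['clock'],p,o['grip_width'],o['wrist_force'])
save('wrist','g.png',scale=1.5)
```

```text
3.05 [512.61837777 361.19135337 103.63508603] 11.946100475647636 [0.07075185 2.58041217 2.23295479]
```

View pics/g.png

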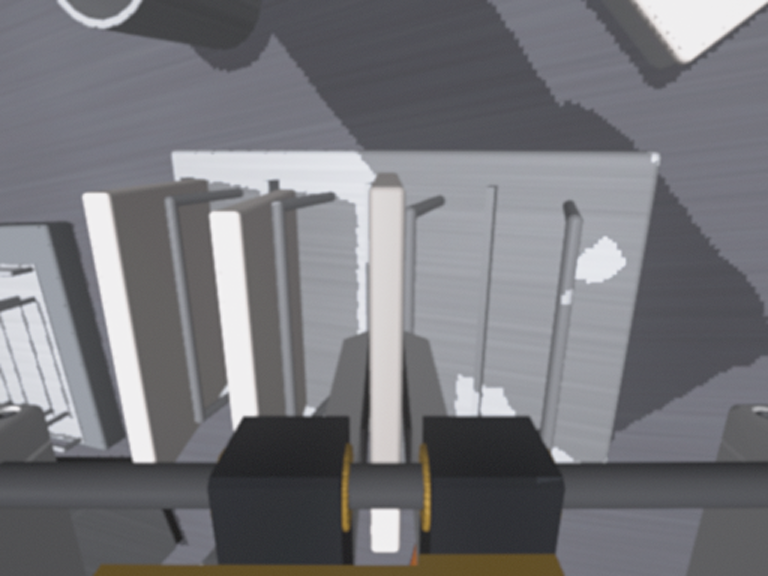

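>>> step_arm([
  [[-0.02, 0, 0, 0, 0, 0], [-0.03, 0, 0, 0, 0, 0], [-0.035, 0, 0, 0, 0, 0], [-0.035, 0, 0, 0, 0, 0], [-0.035, 0, 0, 0, 0, 0], [0, 0, 0, 0, 0, 0], [0, 0, 0, 0, 0, 0]],
])

```text
clock: 3.8
eef_pos: [519.1, 412.3, 247.2]
eef_rot: [0.433, -0.536, 0.619, 0.376]
wrist_force: [-1.0, -0.9, -2.7]
grip_width: 11.4
```

```bash
cat > place.py <<'E'
from h import *
RK=np.array([528.6,-81.5]); RY=np.radians(-4.03)
def slot(y,x=14):
    return RK+[np.cos(RY)*x-np.sin(RY)*y,np.sin(RY)*x+np.cos(RY)*y]
E
python3 - <<'E'
from place import *
p,R,o=cur(); print(o['clock'],p,o['grip_width'],o['wrist_force'])
zd=np.array([-np.sin(RY),np.cos(RY),0]); zd=zd if R.as_matrix()[:,2]@zd>0 else -zd
T=frame([0,0,-1],zd); s=slot(-100); print(s); go([s[0],s[1],260],T)
save('top','h.png',(100,100,400,270),2.6)
E
```

```text
3.8 [519.08345108 412.31514746 247.21556475] 11.441089941679591 [-1.04082108 -0.86176688 -2.68960946]
[ 535.5375047  -182.23664194]
rot deg [ -4.11 -20.03  -0.75] then shift mm [ -12.8  -58.2 -591.9]
```

View pics/h.png

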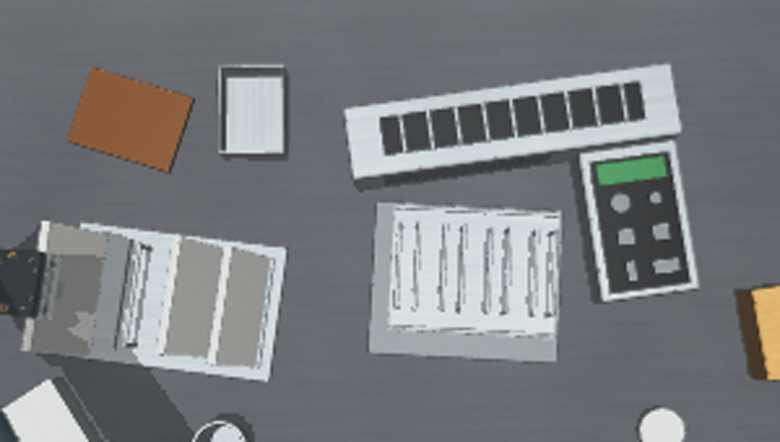

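>>> step_arm([
  [[0, 0, 0, -1.37, -6.68, -0.25], [0, 0, 0, -1.37, -6.68, -0.25], [0, 0, 0, -1.37, -6.68, -0.25], [-0.0013, -0.0039, -0.0395, 0, 0, 0], [-0.0013, -0.0039, -0.0395, 0, 0, 0], [-0.0013, -0.0039, -0.0395, 0, 0, 0], [-0.0013, -0.0039, -0.0395, 0, 0, 0], [-0.0013, -0.0039, -0.0395, 0, 0, 0], [-0.0013, -0.0039, -0.0395, 0, 0, 0], [-0.0013, -0.0039, -0.0395, 0, 0, 0], [-0.0013, -0.0039, -0.0395, 0, 0, 0], [-0.0013, -0.0039, -0.0395, 0, 0, 0], [-0.0013, -0.0039, -0.0395, 0, 0, 0], [0, -0.0039, -0.0395, 0, 0, 0], [0, -0.0039, -0.0395, 0, 0, 0], [0, -0.0039, -0.0395, 0, 0, 0], [0, -0.0039, -0.0395, 0, 0, 0], [0, -0.0039, -0.0395, 0, 0, 0]],
])

```text
clock: 5.65
eef_pos: [533.9, -183.7, 257.3]
eef_rot: [0.517, -0.48, 0.518, 0.484]
wrist_force: [0.3, -0.9, -2.2]
grip_width: 12.2
```

>>> step_arm([
  [[0, 0, 0, 0, 0, 0], [0, 0, 0, 0, 0, 0], [0, 0, 0, 0, 0, 0]],
])

```text
clock: 5.95
eef_pos: [535.1, -181.3, 258.9]
eef_rot: [0.517, -0.481, 0.517, 0.483]
wrist_force: [-0.2, -0.0, -1.7]
grip_width: 12.0
```

Run:
```python
from place import *
p,R,o=cur(); print(o['clock'],p,o['grip_width'],o['wrist_force'])
zd=np.array([-np.sin(RY),np.cos(RY),0])
T=frame([0,0,-1],zd); s=slot(-100); go([s[0],s[1],260],T)
save('top','i.png',(220,110,380,250),4.5)
save('wrist','i2.png',scale=1.5)
save('scene','i3.png',(150,100,300,230),5)
```

```text
5.95 [ 535.11423021 -181.34632535  258.9160471 ] 12.036164641348197 [-0.24329085 -0.03688987 -1.69332382]
rot deg [ 0.02  0.15 -0.13] then shift mm [-1.1 -0.5 -0.9]
```

View pics/i.png

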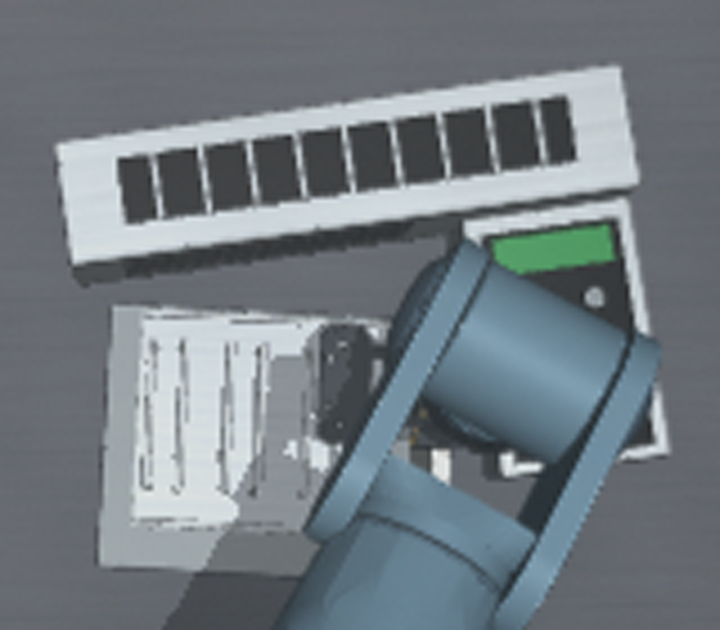

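View pics/i2.png

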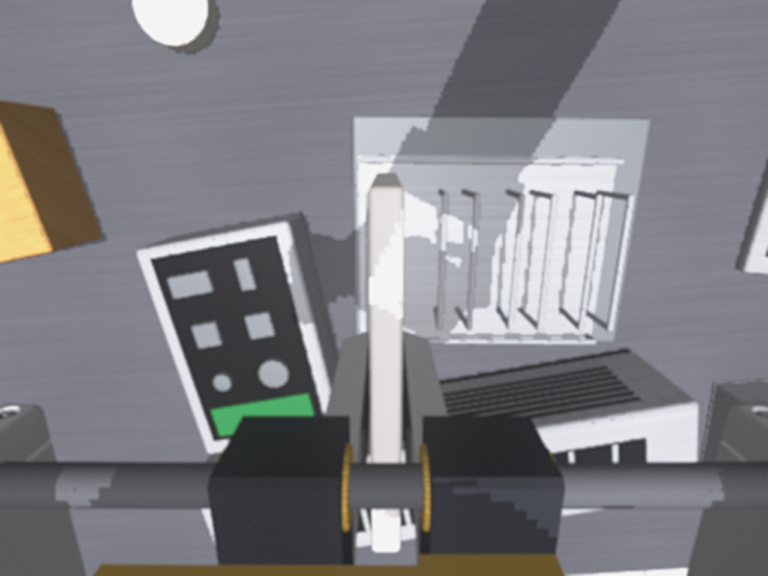

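View pics/i3.png

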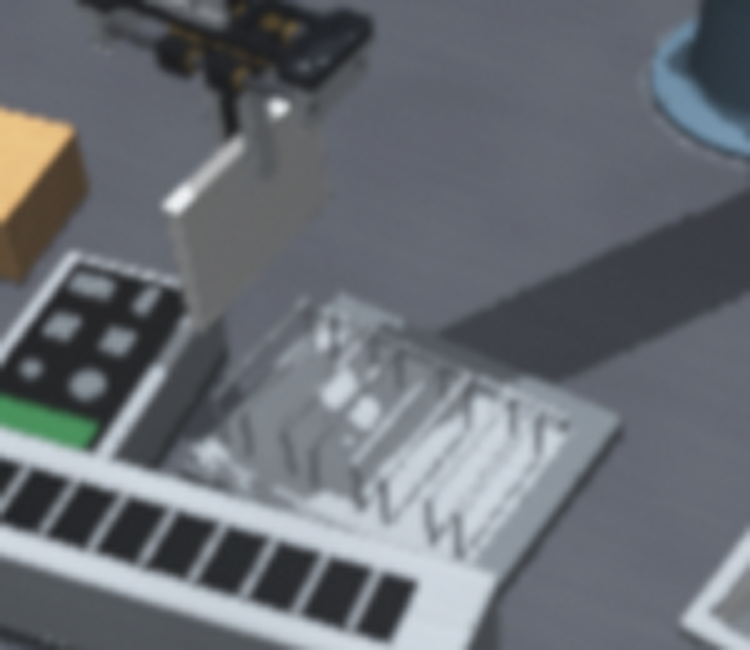

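Run:
```python
from place import *
c=cams.read_camera('wrist');p,R,o=cur()
P=lambda x,y:((x+.5)/1.5-.5,(y+.5)/1.5-.5)
for q in [(386,187),(386,552)]:
    print('board end tool',R.inv().apply(plane(c,*P(*q),p[2]+17)-p).round(1))
# width check near end of top edge
print([R.inv().apply(plane(c,*P(*q),p[2]+17)-p).round(1).tolist() for q in [(370,187),(404,187)]])
B=[plane(c,*P(*q),22)[:2] for q in [(354,117),(649,120)]]
print('rack near corners',B, np.degrees(np.arctan2(*(B[1]-B[0])[::-1]))-90)
im=c['color'][:,:,::-1]
cv2.imwrite('pics/j.png',cv2.resize(im[70:245,225:440],None,fx=3.7,fy=3.4,interpolation=cv2.INTER_CUBIC))
```

```text
board end tool [-17.   73.7   0.2]
board end tool [-17.  -74.    0.1]
[[-17.0, 73.7, -4.9], [-17.0, 73.7, 5.9]]
rack near corners [array([ 419.96813756, -200.09592482]), array([439.403619  ,  50.59012563])] -4.433226054970916
```

View pics/j.png

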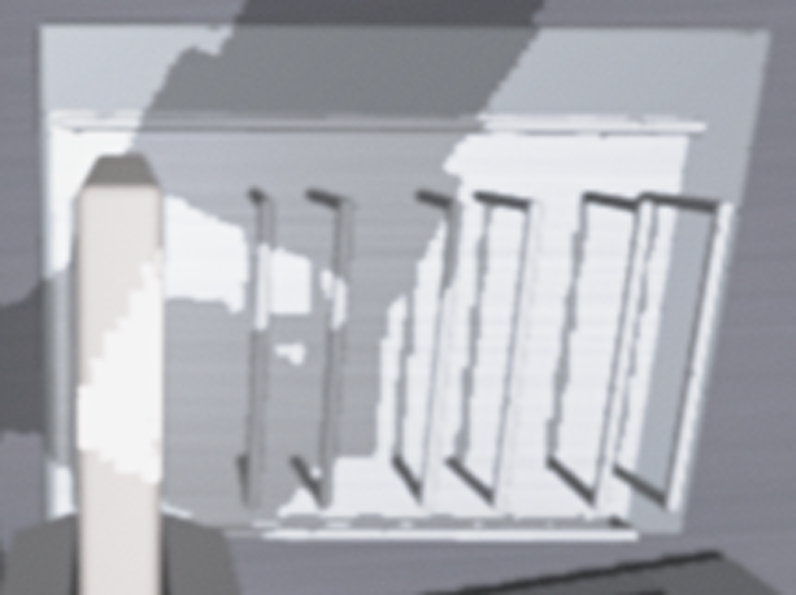

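Run:
```python
from place import *
c=cams.read_camera('wrist');p,R,o=cur()
P=lambda x,y:((x+.5)/3.7-.5+225,(y+.5)/3.4-.5+70)
pts=[(264,202),(251,503),(347,203),(324,503),(456,204),(425,500),(538,203),(497,500),(642,203),(597,502),(728,207),(675,505)]
M=[];
for y in (-40,20,80):
    for d in (-10,10):
        for x in (-41,69): M.append((x,y+d))
B=[plane(c,*P(*q),75)[:2] for q in pts]
th,t,r=rigid(M,B);print(np.degrees(th),t,r.round(1).tolist())
B=[plane(c,*P(*q),22)[:2] for q in [(40,24),(769,28),(682,532)]]
th,t,r=rigid([(-104,-128),(-104,128),(104,128)],B);print(np.degrees(th),t,r.round(1).tolist())
print(slot(-100))
```

```text
-4.410156141522048 [529.20541509 -83.25107002] [[-0.3, 2.7], [-0.2, 2.2], [-0.9, -3.3], [-0.4, -2.8], [-0.5, 2.5], [1.4, 2.7], [-0.4, -3.2], [1.2, -2.0], [0.5, 4.0], [1.1, 3.7], [-1.2, -3.2], [-0.5, -3.2]]
-4.172785064953044 [530.72520211 -83.28663864] [[-1.1, -2.7], [-1.0, 1.7], [2.1, 1.0]]
[ 535.5375047  -182.23664194]
```

>>> step_arm([
  [[0, 0, -0.002, 0.3, 0, 0], [0.03, 0, 0, 0, 0, 0], [0.03, 0, 0, 0, 0, 0], [0.015, 0, 0, 0, 0, 0], [0, 0, 0, 0, 0, 0], [0, 0, 0, 0, 0, 0]],
])

```text
clock: 6.8
eef_pos: [536.5, -184.7, 186.6]
eef_rot: [0.519, -0.481, 0.518, 0.48]
wrist_force: [0.8, -0.5, -2.4]
grip_width: 11.7
```

Run:
```python
from place import *
p,R,o=cur(); print(o['clock'],p,o['grip_width'],o['wrist_force'])
save('wrist','k.png',(130,50,430,300),2.6)
save('scene','k3.png',(170,120,270,210),7)
```

```text
6.8 [ 536.47987971 -184.66784968  186.59512644] 11.662644233063803 [ 0.83965141 -0.46026901 -2.41914757]
```

View pics/k.png

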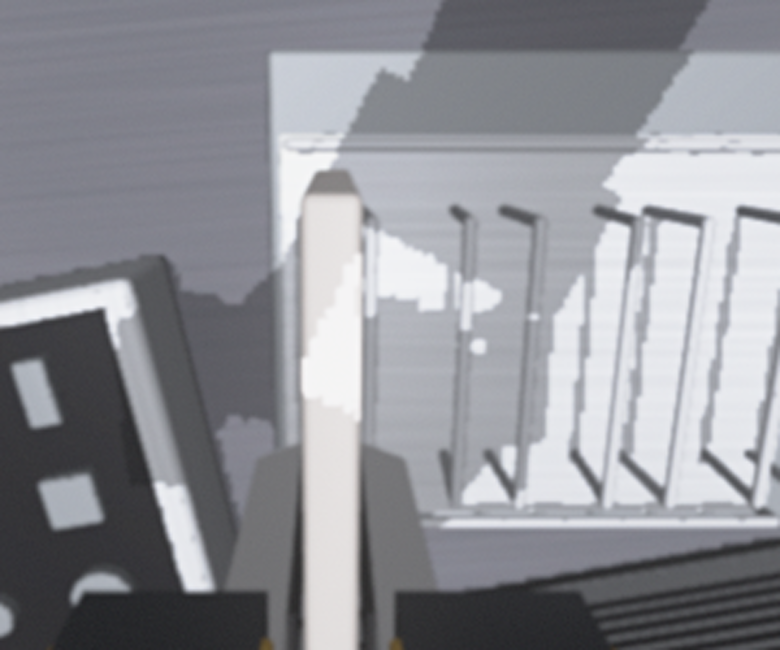

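View pics/k3.png

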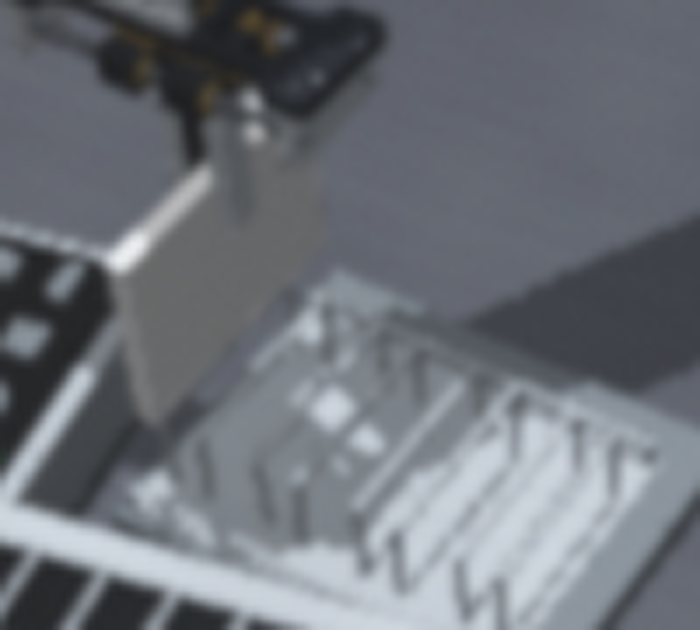

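Run:
```python
from place import *
c=cams.read_camera('wrist');p,R,o=cur()
print(p)
P=lambda x,y:((x+.5)/2.6-.5+130,(y+.5)/2.6-.5+50)
for q in [(371,222),(369,430),(470,220),(456,500),(540,220),(520,500),(639,222),(608,500),(708,222),(670,500)]:
    w=plane(c,*P(*q),75); print(q,w.round(1),'tool',R.inv().apply(w-p).round(1)[1:])
```

```text
[ 536.98759417 -184.95462983  187.6187805 ]
(371, 222) [ 483.5 -167.    75. ] tool [55.2 13.9]
(369, 430) [ 561.9 -172.6   75. ] tool [-23.5  14.3]
(470, 220) [ 485.4 -132.1   75. ] tool [55.8 48.8]
(456, 500) [ 594.  -140.2   75. ] tool [-53.   48.9]
(540, 220) [ 487.3 -107.5   75. ] tool [55.8 73.5]
(520, 500) [ 595.9 -115.1   75. ] tool [-53.1  74.2]
(639, 222) [490.6 -72.6  75. ] tool [ 55.2 108.6]
(608, 500) [598.6 -80.5  75. ] tool [-53.1 108.9]
(708, 222) [492.4 -48.2  75. ] tool [ 55.2 133.1]
(670, 500) [600.5 -56.   75. ] tool [-53.2 133.4]
```

>>> step_arm([
  [[0, 0.001, 0.0016, 0, 0, 0], [0.02, 0, 0, 0, 0, 0], [0.02, 0, 0, 0, 0, 0], [0.02, 0, 0, 0, 0, 0], [0, 0, 0, 0, 0, 0], [0, 0, 0, 0, 0, 0]],
])

```text
clock: 7.55
eef_pos: [535.4, -182.8, 126.3]
eef_rot: [0.519, -0.481, 0.518, 0.481]
wrist_force: [0.6, -0.2, -2.4]
grip_width: 11.9
```

>>> step_arm([
  [[0.004, 0, 0, 0, 0, 0], [0, 0, 0, 0, 0, 0]],
])

```text
clock: 7.75
eef_pos: [535.6, -182.9, 122.5]
eef_rot: [0.519, -0.481, 0.518, 0.48]
wrist_force: [0.7, -0.6, -2.5]
grip_width: 11.7
```

>>> step_arm([
  [[0.004, 0, 0, 0, 0, 0], [0, 0, 0, 0, 0, 0]],
])

```text
clock: 7.95
eef_pos: [535.0, -182.6, 117.5]
eef_rot: [0.519, -0.481, 0.518, 0.481]
wrist_force: [0.3, -0.7, -1.8]
grip_width: 11.7
```

Run:
```python
from place import *
p,R,o=cur(); print(o['clock'],p,o['grip_width'],o['wrist_force'])
save('wrist','l.png',(130,50,430,300),2.6)
save('scene','l3.png',(170,120,270,210),7)
```

```text
7.95 [ 535.01690485 -182.5810558   117.48540834] 11.742292847418872 [ 0.31385018 -0.6807818  -1.82957742]
```

View pics/l.png

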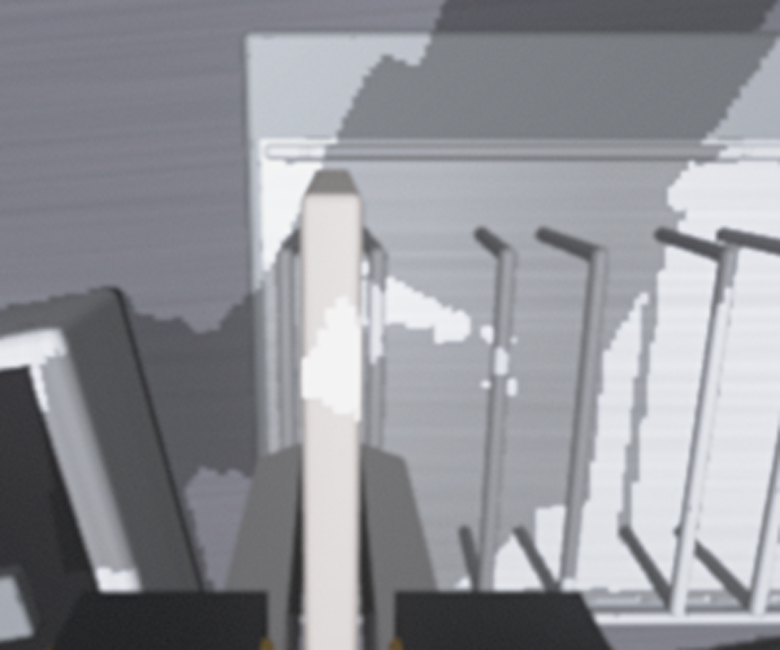

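View pics/l3.png

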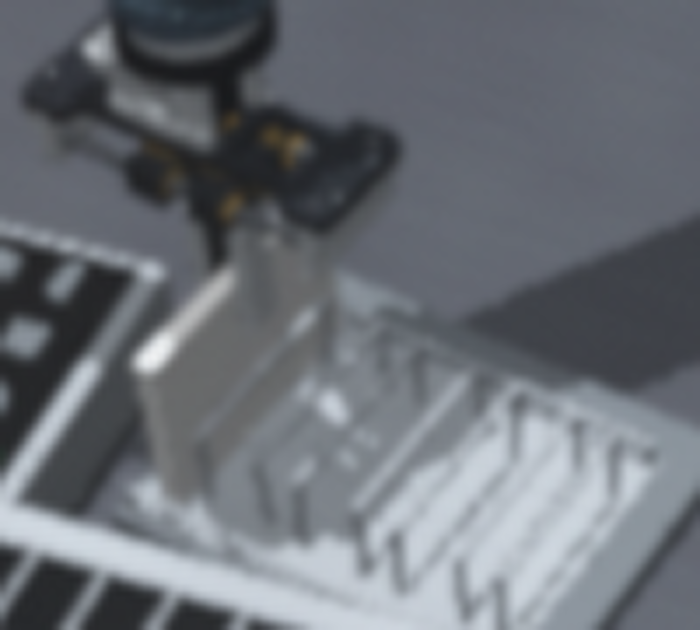

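>>> step_arm([
  [[0.002, 0, 0, 0, 0, 0], [0, 0, 0, 0, 0, 0]],
])

```text
clock: 8.25
eef_pos: [535.1, -182.6, 115.5]
eef_rot: [0.519, -0.481, 0.518, 0.481]
wrist_force: [0.7, 0.4, -2.0]
grip_width: 12.1
```

>>> step_arm([
  [[0.002, 0, 0, 0, 0, 0], [0, 0, 0, 0, 0, 0]],
])

```text
clock: 8.45
eef_pos: [535.8, -183.1, 115.1]
eef_rot: [0.519, -0.481, 0.518, 0.48]
wrist_force: [-1.8, 2.2, 5.3]
grip_width: 11.9
```

>>> step_arm([
  [[0, 0, 0, 0, 0, 0], [0, 0, 0, 0, 0, 0], [0, 0, 0, 0, 0, 0], [-0.01, 0, 0, 0, 0, 0], [-0.03, 0, 0, 0, 0, 0], [-0.04, 0, 0, 0, 0, 0], [-0.04, 0, 0, 0, 0, 0], [-0.03, 0, 0, 0, 0, 0], [0, 0, 0, 0, 0, 0]],
], jaw=0.32)

```text
clock: 9.35
eef_pos: [537.4, -184.1, 270.2]
eef_rot: [0.52, -0.484, 0.517, 0.477]
wrist_force: [0.0, -0.0, 0.3]
grip_width: 30.1
```

Run:
```python
from place import *
p,R,o=cur(); print(o['clock'],p,o['grip_width'],o['wrist_force'])
save('wrist','m.png',scale=1.5)
r=Ro.from_euler('z',np.radians(-8.2))
u=r.apply([0,np.sin(np.radians(20)),np.cos(np.radians(20))]); n=r.apply([0,np.cos(np.radians(20)),-np.sin(np.radians(20))])
T=frame(-u,n); go(np.array([515,299,119.4])+u*140,T)
```

```text
9.35 [ 537.37193643 -184.11510955  270.15684981] 30.095192885694487 [ 0.02202625 -0.01021364  0.30929403]
rot deg [ 3.77 19.92  1.02] then shift mm [-163.7   89.8  496.3]
```

View pics/m.png

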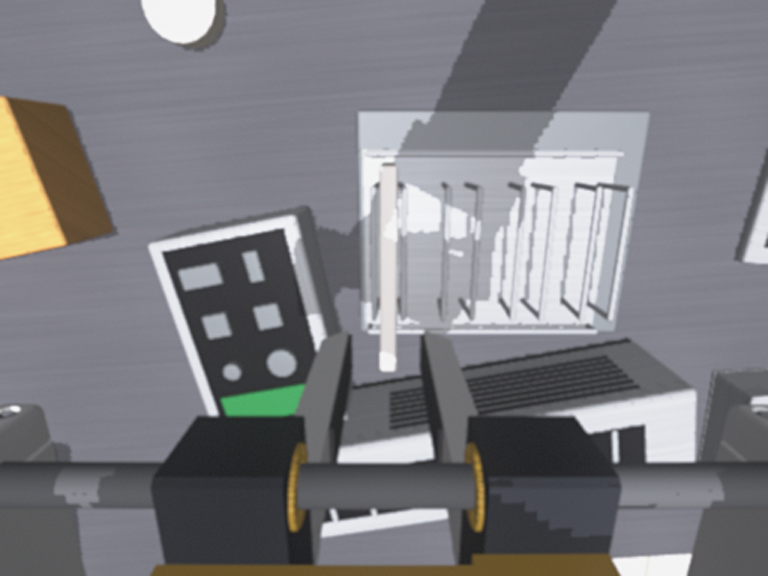

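>>> step_arm([
  [[0, 0, 0, 1.26, 6.64, 0.34], [0, 0, 0, 1.26, 6.64, 0.34], [0, 0, 0, 1.26, 6.64, 0.34], [-0.0126, 0.0069, 0.0382, 0, 0, 0], [-0.0126, 0.0069, 0.0382, 0, 0, 0], [-0.0126, 0.0069, 0.0382, 0, 0, 0], [-0.0126, 0.0069, 0.0382, 0, 0, 0], [-0.0126, 0.0069, 0.0382, 0, 0, 0], [-0.0126, 0.0069, 0.0382, 0, 0, 0], [-0.0126, 0.0069, 0.0382, 0, 0, 0], [-0.0126, 0.0069, 0.0382, 0, 0, 0], [-0.0126, 0.0069, 0.0382, 0, 0, 0], [-0.0126, 0.0069, 0.0382, 0, 0, 0], [-0.0126, 0.0069, 0.0382, 0, 0, 0], [-0.0126, 0.0069, 0.0382, 0, 0, 0], [-0.0126, 0.0069, 0.0382, 0, 0, 0], [0, 0, 0, 0, 0, 0], [0, 0, 0, 0, 0, 0], [0, 0, 0, 0, 0, 0]],
], jaw=0.36)

```text
clock: 11.3
eef_pos: [520.5, 346.4, 248.2]
eef_rot: [0.432, -0.534, 0.621, 0.378]
wrist_force: [0.7, -0.1, -0.0]
grip_width: 33.7
```

Run:
```python
from place import *
p,R,o=cur(); print(o['clock'],p,o['grip_width'],o['wrist_force'])
save('wrist','n.png',scale=1.5)
r=Ro.from_euler('z',np.radians(-8.2))
u=r.apply([0,np.sin(np.radians(20)),np.cos(np.radians(20))]); n=r.apply([0,np.cos(np.radians(20)),-np.sin(np.radians(20))])
T=frame(-u,n); go(np.array([515,299,119.4])-u*17,T)
```

```text
11.3 [520.51402683 346.36411345 248.23170757] 33.69285594294195 [ 0.73586065 -0.10656404 -0.0398978 ]
rot deg [ 0.05  0.07 -0.38] then shift mm [154.7  -1.1  -0.4]
```

View pics/n.png

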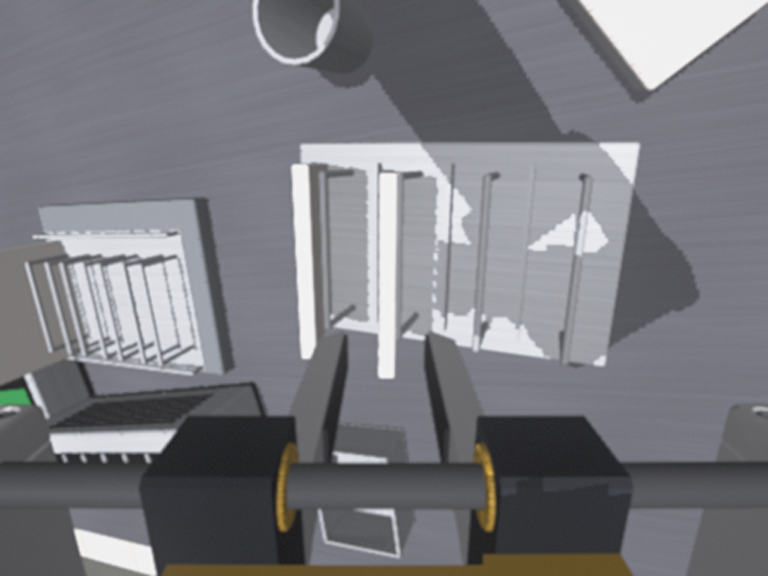

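>>> step_arm([
  [[0.03, -0.001, 0, 0, 0, 0], [0.03, 0, 0, 0, 0, 0], [0.03, 0, 0, 0, 0, 0], [0.03, 0, 0, 0, 0, 0], [0.02, 0, 0, 0, 0, 0], [0.014, 0, 0, 0, 0, 0], [0, 0, 0, 0, 0, 0]],
])

```text
clock: 12.05
eef_pos: [512.5, 293.8, 102.8]
eef_rot: [0.432, -0.534, 0.621, 0.378]
wrist_force: [0.3, -0.2, 0.0]
grip_width: 34.0
```

>>> step_arm([
  [[0, 0, 0, 0, 0, 0], [0, 0, 0, 0, 0, 0], [0, 0, 0, 0, 0, 0], [0, 0, 0, 0, 0, 0], [0, 0, 0, 0, 0, 0]],
], jaw=0)

```text
clock: 12.55
eef_pos: [514.3, 295.8, 105.8]
eef_rot: [0.433, -0.535, 0.619, 0.377]
wrist_force: [-0.2, -0.1, 4.4]
grip_width: 11.1
```

>>> step_arm([
  [[-0.02, 0, 0, 0, 0, 0], [-0.03, 0, 0, 0, 0, 0], [-0.035, 0, 0, 0, 0, 0], [-0.035, 0, 0, 0, 0, 0], [-0.035, 0, 0, 0, 0, 0], [0, 0, 0, 0, 0, 0], [0, 0, 0, 0, 0, 0]],
])

```text
clock: 13.25
eef_pos: [521.6, 347.7, 249.5]
eef_rot: [0.433, -0.535, 0.62, 0.378]
wrist_force: [0.5, 0.8, -2.3]
grip_width: 12.1
```

Run:
```python
from place import *
p,R,o=cur(); print(o['clock'],p,o['grip_width'],o['wrist_force'])
c=save('top','o.png',(220,110,380,250),4.5)
save('wrist','o2.png',scale=1.5)
RY=np.radians(-4.4)
zd=np.array([-np.sin(RY),np.cos(RY),0])
T=frame([0,0,-1],zd); s=np.array([535.5,-183])+60*zd[:2]; print(s);go([s[0],s[1],262],T)
```

```text
13.25 [521.62979362 347.68453675 249.47340695] 12.070476875415835 [ 0.4629006   0.8285711  -2.31584435]
[ 540.10314169 -123.17683487]
rot deg [ -3.7  -20.    -1.19] then shift mm [ -14.7  -55.4 -467. ]
```

View pics/o.png

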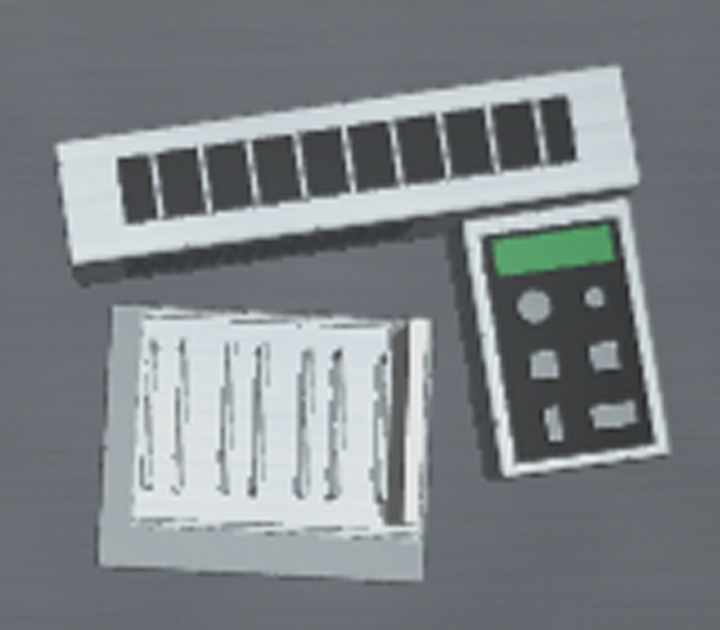

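View pics/o2.png

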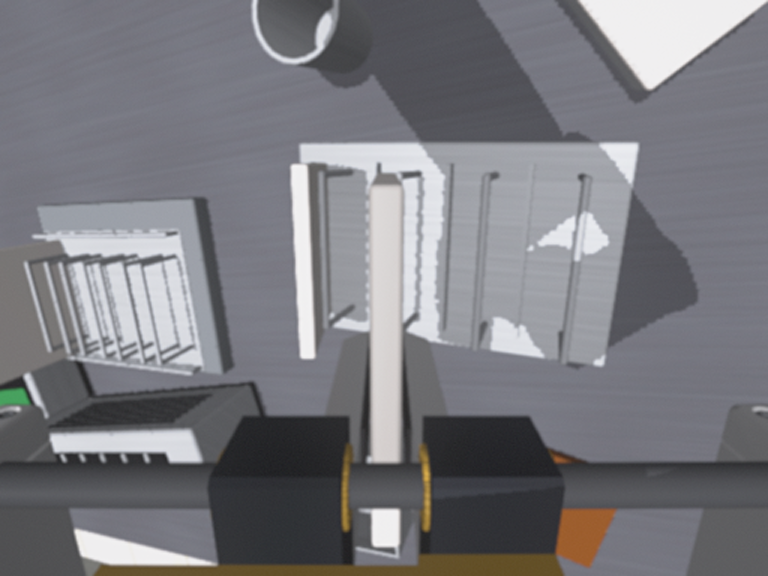

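>>> step_arm([
  [[0, 0, 0, -1.23, -6.67, -0.4], [0, 0, 0, -1.23, -6.67, -0.4], [0, 0, 0, -1.23, -6.67, -0.4], [-0.0024, -0.0046, -0.0389, 0, 0, 0], [-0.0024, -0.0046, -0.0389, 0, 0, 0], [-0.0024, -0.0046, -0.0389, 0, 0, 0], [-0.0024, -0.0046, -0.0389, 0, 0, 0], [-0.0024, -0.0046, -0.0389, 0, 0, 0], [-0.0024, -0.0046, -0.0389, 0, 0, 0], [0, -0.0046, -0.0389, 0, 0, 0], [0, -0.0046, -0.0389, 0, 0, 0], [0, -0.0046, -0.0389, 0, 0, 0], [0, -0.0046, -0.0389, 0, 0, 0], [0, -0.0046, -0.0389, 0, 0, 0], [0, -0.0046, -0.0389, 0, 0, 0], [0, 0, 0, 0, 0, 0], [0, 0, 0, 0, 0, 0], [0.03, 0, 0, 0, 0, 0], [0.03, 0, 0, 0, 0, 0], [0, 0, 0, 0, 0, 0]],
])

```text
clock: 15.35
eef_pos: [537.9, -119.2, 198.1]
eef_rot: [0.519, -0.478, 0.518, 0.484]
wrist_force: [-0.6, 0.4, -3.1]
grip_width: 11.7
```

>>> step_arm([
  [[0.01, 0, 0, 0, 0, 0], [0, 0, 0, 0, 0, 0], [0, 0, 0, 0, 0, 0]],
])

```text
clock: 15.65
eef_pos: [542.0, -121.9, 194.9]
eef_rot: [0.521, -0.482, 0.517, 0.48]
wrist_force: [0.4, 0.8, -1.9]
grip_width: 11.8
```

Run:
```python
from place import *
p,R,o=cur(); print(o['clock'],p,o['grip_width'],o['wrist_force'])
save('wrist','p.png',(130,50,430,300),2.6)
```

```text
15.65 [ 542.01453586 -121.86470354  194.87159389] 11.817892764086837 [ 0.40406664  0.76425845 -1.92356941]
```

View pics/p.png

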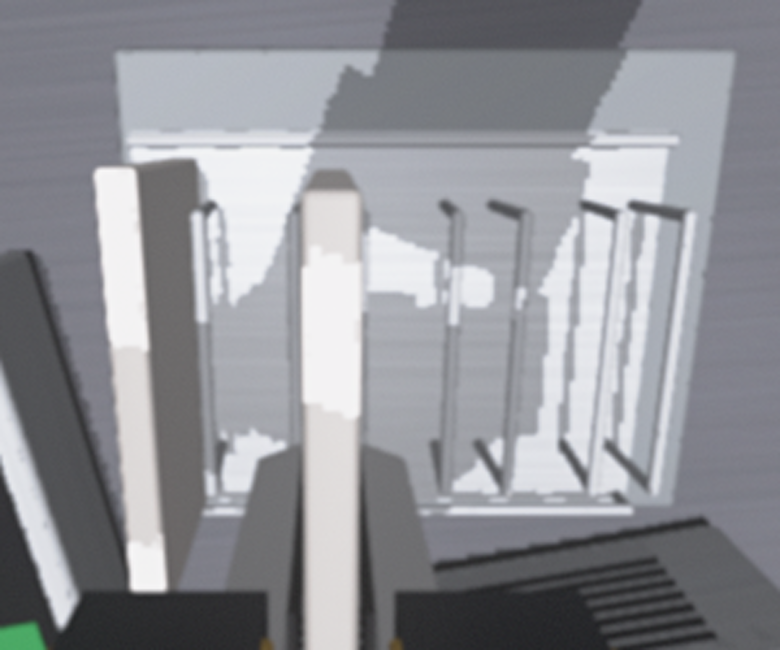

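```bash
cat > meas.py <<'E'
from place import *
def meas(P,pts,z=75):
    c=cams.read_camera('wrist');p,R,o=cur();print(p)
    for q in pts:
        w=plane(c,*P(*q),z); print(q,'tool',R.inv().apply(w-p).round(1)[1:])
P26=lambda x,y:((x+.5)/2.6-.5+130,(y+.5)/2.6-.5+50)
E
python3 - <<'E'
from meas import *
meas(P26,[(198,212),(211,485),(297,212),(457,215),(449,490),(526,215),(508,490),(622,215),(596,490),(691,215),(658,490)])
E
```

```text
[ 542.12745756 -122.13988834  195.08110451]
(198, 212) tool [ 58.1 -48.1]
(211, 485) tool [-50.  -48.4]
(297, 212) tool [ 58.1 -12.3]
(457, 215) tool [56.9 45.5]
(449, 490) tool [-52.4  47.4]
(526, 215) tool [56.9 70.5]
(508, 490) tool [-52.4  71.2]
(622, 215) tool [ 57.  105.3]
(596, 490) tool [-52.5 106.8]
(691, 215) tool [ 57.  130.3]
(658, 490) tool [-52.6 131.9]
```

>>> step_arm([
  [[0, 0.0022, -0.0009, -0.4, 0, 0], [0.02, 0, 0, 0, 0, 0], [0.02, 0, 0, 0, 0, 0], [0.02, 0, 0, 0, 0, 0], [0.01, 0, 0, 0, 0, 0], [0, 0, 0, 0, 0, 0], [0, 0, 0, 0, 0, 0]],
])

```text
clock: 16.45
eef_pos: [540.0, -122.8, 124.6]
eef_rot: [0.519, -0.483, 0.515, 0.481]
wrist_force: [-0.5, -0.6, -1.6]
grip_width: 12.0
```

Run:
```python
from place import *
p,R,o=cur(); print(o['clock'],p,o['grip_width'],o['wrist_force'])
save('wrist','q.png',(130,50,430,300),2.6)
```

```text
16.45 [ 539.95612559 -122.8280996   124.58985784] 12.017416055182458 [-0.49457246 -0.64718179 -1.6436858 ]
```

View pics/q.png

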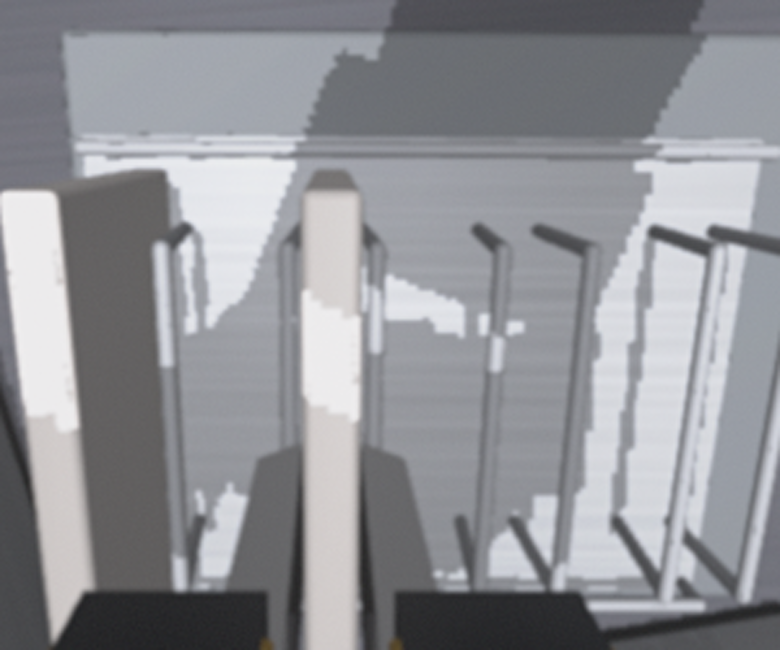

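>>> step_arm([
  [[0.004, 0, 0, 0, 0, 0], [0.004, 0, 0, 0, 0, 0], [0, 0, 0, 0, 0, 0], [0, 0, 0, 0, 0, 0]],
])

```text
clock: 16.9
eef_pos: [540.7, -123.0, 117.5]
eef_rot: [0.519, -0.484, 0.515, 0.481]
wrist_force: [-0.2, -0.5, 5.1]
grip_width: 11.6
```

>>> step_arm([
  [[0.002, 0, 0, 0, 0, 0], [0, 0, 0, 0, 0, 0], [0, 0, 0, 0, 0, 0]],
])

```text
clock: 17.2
eef_pos: [541.0, -123.2, 117.5]
eef_rot: [0.519, -0.484, 0.515, 0.481]
wrist_force: [-5.9, 2.0, 17.1]
grip_width: 12.2
```

>>> step_arm([
  [[-0.001, 0, 0, 0, 0, 0], [0, 0, 0, 0, 0, 0], [0, 0, 0, 0, 0, 0], [-0.01, 0, 0, 0, 0, 0], [-0.03, 0, 0, 0, 0, 0], [-0.04, 0, 0, 0, 0, 0], [-0.04, 0, 0, 0, 0, 0], [-0.03, 0, 0, 0, 0, 0], [0, 0, 0, 0, 0, 0], [0, 0, 0, 0, 0, 0]],
], jaw=0.32)

```text
clock: 18.2
eef_pos: [539.0, -122.9, 265.2]
eef_rot: [0.519, -0.483, 0.515, 0.481]
wrist_force: [0.3, 0.7, 0.3]
grip_width: 30.2
```

Run:
```python
from place import *
p,R,o=cur(); print(o['clock'],p,o['grip_width'],o['wrist_force'])
save('wrist','r.png',scale=1.5)
r=Ro.from_euler('z',np.radians(-8.2))
u=r.apply([0,np.sin(np.radians(20)),np.cos(np.radians(20))]); n=r.apply([0,np.cos(np.radians(20)),-np.sin(np.radians(20))])
T=frame(-u,n); go(np.array([499,235.3,119.4])+u*140,T)
```

```text
18.2 [ 538.96596103 -122.87913311  265.18887223] 30.19594851437748 [0.32024674 0.65836462 0.26007425]
rot deg [ 4.14 20.17  0.87] then shift mm [-123.7   90.   376.9]
```

View pics/r.png

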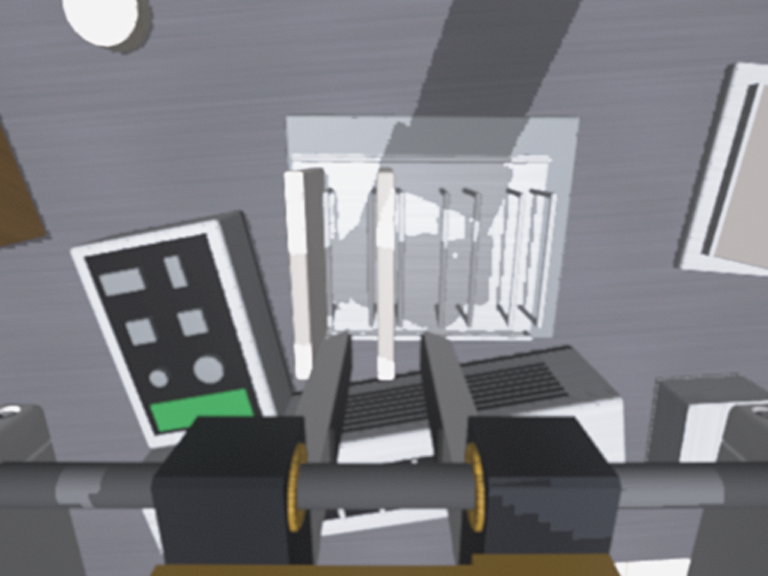

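Boards 1 and 2 stand in slots (x≈303 and 386 px). Next the third board. Rot 3 rows, shift 10 rows.

>>> step_arm([
  [[0, 0, 0, 1.38, 6.72, 0.29], [0, 0, 0, 1.38, 6.72, 0.29], [0, 0, 0, 1.38, 6.72, 0.29], [-0.0124, 0.009, 0.0377, 0, 0, 0], [-0.0124, 0.009, 0.0377, 0, 0, 0], [-0.0124, 0.009, 0.0377, 0, 0, 0], [-0.0124, 0.009, 0.0377, 0, 0, 0], [-0.0124, 0.009, 0.0377, 0, 0, 0], [-0.0124, 0.009, 0.0377, 0, 0, 0], [-0.0124, 0.009, 0.0377, 0, 0, 0], [-0.0124, 0.009, 0.0377, 0, 0, 0], [-0.0124, 0.009, 0.0377, 0, 0, 0], [-0.0124, 0.009, 0.0377, 0, 0, 0], [0, 0, 0, 0, 0, 0], [0, 0, 0, 0, 0, 0], [0, 0, 0, 0, 0, 0]],
], jaw=0.36)

```text
clock: 19.85
eef_pos: [506.0, 281.5, 250.8]
eef_rot: [0.433, -0.536, 0.62, 0.375]
wrist_force: [-0.0, 0.5, 0.5]
grip_width: 34.0
```

Run:
```python
from place import *
p,R,o=cur(); print(o['clock'],p,o['grip_width'],o['wrist_force'])
save('wrist','s.png',scale=1.5)
r=Ro.from_euler('z',np.radians(-8.2))
u=r.apply([0,np.sin(np.radians(20)),np.cos(np.radians(20))]); n=r.apply([0,np.cos(np.radians(20)),-np.sin(np.radians(20))])
T=frame(-u,n); go(np.array([499,235.3,119.4])-u*17,T)
```

```text
19.85 [505.99723179 281.47541052 250.8183404 ] 33.95184919013451 [-0.03737988  0.47477441  0.49056526]
rot deg [-0.08 -0.08 -0.  ] then shift mm [156.8   0.6   1.3]
```

View pics/s.png

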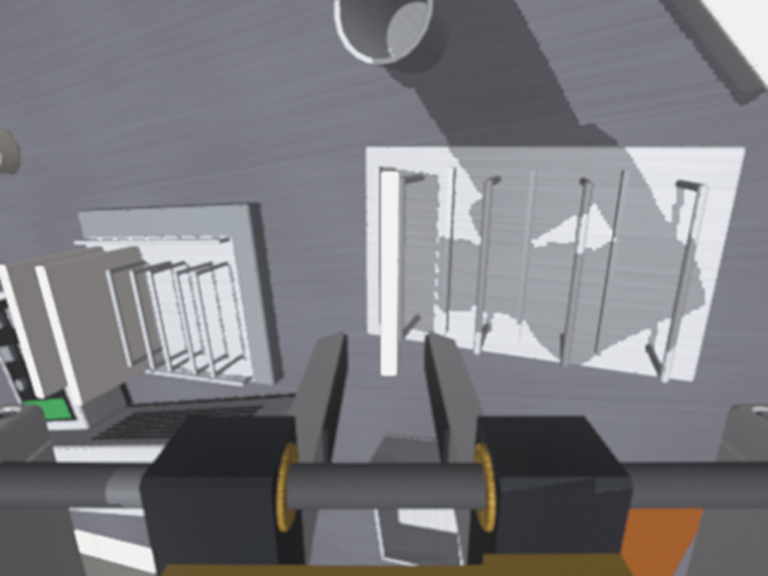

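>>> step_arm([
  [[0.03, 0, 0.001, 0, 0, 0], [0.03, 0, 0, 0, 0, 0], [0.03, 0, 0, 0, 0, 0], [0.03, 0, 0, 0, 0, 0], [0.02, 0, 0, 0, 0, 0], [0.015, 0, 0, 0, 0, 0], [0, 0, 0, 0, 0, 0]],
])

```text
clock: 20.6
eef_pos: [498.0, 229.2, 104.2]
eef_rot: [0.433, -0.536, 0.62, 0.375]
wrist_force: [-0.2, -1.5, -0.5]
grip_width: 33.5
```

>>> step_arm([
  [[0, 0, 0, 0, 0, 0], [0, 0, 0, 0, 0, 0], [0, 0, 0, 0, 0, 0], [0, 0, 0, 0, 0, 0], [0, 0, 0, 0, 0, 0]],
], jaw=0)

```text
clock: 21.1
eef_pos: [499.9, 231.5, 107.2]
eef_rot: [0.435, -0.537, 0.618, 0.375]
wrist_force: [0.2, 0.8, 3.9]
grip_width: 11.9
```

>>> step_arm([
  [[-0.02, 0, 0, 0, 0, 0], [-0.03, 0, 0, 0, 0, 0], [-0.035, 0, 0, 0, 0, 0], [-0.035, 0, 0, 0, 0, 0], [-0.035, 0, 0, 0, 0, 0], [0, 0, 0, 0, 0, 0], [0, 0, 0, 0, 0, 0]],
])

```text
clock: 21.8
eef_pos: [506.2, 283.5, 251.0]
eef_rot: [0.434, -0.537, 0.619, 0.375]
wrist_force: [-0.0, 0.6, -2.1]
grip_width: 12.1
```

Run:
```python
from place import *
p,R,o=cur(); print(o['clock'],p,o['grip_width'],o['wrist_force'])
c=save('top','t.png',(220,110,380,250),4.5)
save('wrist','t2.png',scale=1.5)
RY=np.radians(-4.4)
zd=np.array([-np.sin(RY),np.cos(RY),0])
T=frame([0,0,-1],zd); s=np.array([535.5,-183])+120*zd[:2]; print(s);go([s[0],s[1],262],T)
```

```text
21.8 [506.21270552 283.53169133 250.97921689] 12.088736893361236 [-0.04502298  0.60700806 -2.06975718]
[544.70628338 -63.35366973]
rot deg [ -3.75 -20.14  -0.8 ] then shift mm [ -13.   -65.8 -342. ]
```

View pics/t.png

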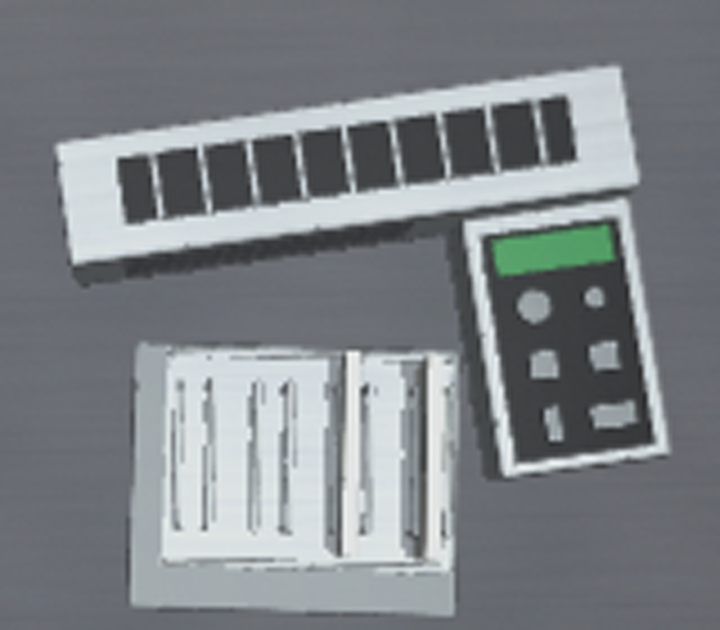

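View pics/t2.png

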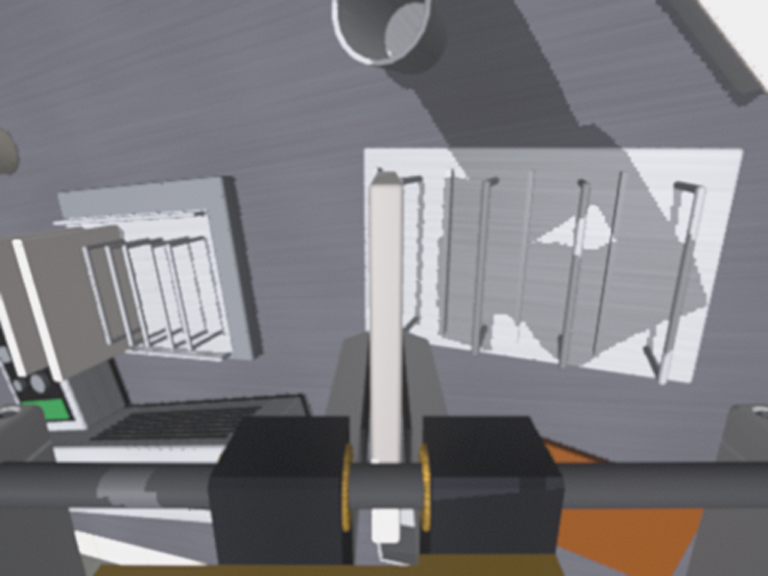

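Run:
```python
from place import *
c=cams.read_camera('top')
pts=[(139,343),(455,615),(130,605)]
B=[plane(c,u,v,22)[:2] for u,v in px(pts,(220,110),4.5)]
B0=[plane(c,u,v,22)[:2] for u,v in px([(112,306),(423,581),(99,567)],(220,110),4.5)]
M=[(104,128),(-104,-128),(-104,128)]
for b in (B0,B):
    th,t,r=rigid(M,b);print(np.degrees(th),t,r.round(1).tolist())
RY=th
# calibrated offset: earlier true = (529.2,-83) yaw -4.4
th0,t0,_=rigid(M,B0)
RY=np.radians(-4.4)+th-th0; RK=np.array([529.4,-83])+t-t0
s=RK+[np.cos(RY)*14-np.sin(RY)*20,np.sin(RY)*14+np.cos(RY)*20]
zd=np.array([-np.sin(RY),np.cos(RY),0])
print(RK,np.degrees(RY),s); go([s[0],s[1],262],frame([0,0,-1],zd))
```

```text
-3.8491367392411138 [528.66885554 -81.77694373] [[2.0, 1.4], [-1.5, -2.6], [-0.6, 1.2]]
-3.080099974268377 [ 500.40793118 -104.03107506] [[2.0, 1.4], [-1.3, -2.5], [-0.7, 1.2]]
[ 501.13907564 -105.25413133] -3.630963235027264 [516.37756983 -86.18089629]
rot deg [ -4.52 -20.15  -0.94] then shift mm [ -13.1  -34.4 -367.4]
```

>>> step_arm([
  [[0, 0, 0, -1.5, -6.72, -0.31], [0, 0, 0, -1.5, -6.72, -0.31], [0, 0, 0, -1.5, -6.72, -0.31], [-0.0013, -0.0034, -0.0367, 0, 0, 0], [-0.0013, -0.0034, -0.0367, 0, 0, 0], [-0.0013, -0.0034, -0.0367, 0, 0, 0], [-0.0013, -0.0034, -0.0367, 0, 0, 0], [-0.0013, -0.0034, -0.0367, 0, 0, 0], [-0.0013, -0.0034, -0.0367, 0, 0, 0], [-0.0013, -0.0034, -0.0367, 0, 0, 0], [-0.0013, -0.0034, -0.0367, 0, 0, 0], [-0.0013, -0.0034, -0.0367, 0, 0, 0], [-0.0013, -0.0034, -0.0367, 0, 0, 0], [0, 0, 0, 0, 0, 0], [0, 0, 0, 0, 0, 0], [0.03, 0, 0, 0, 0, 0], [0.03, 0, 0, 0, 0, 0], [0.01, 0, 0, 0, 0, 0], [0, 0, 0, 0, 0, 0], [0, 0, 0, 0, 0, 0]],
])

```text
clock: 23.95
eef_pos: [518.0, -84.4, 194.9]
eef_rot: [0.517, -0.485, 0.514, 0.483]
wrist_force: [0.2, 0.0, -1.9]
grip_width: 11.9
```

Run:
```python
from place import *
p,R,o=cur(); print(o['clock'],p,o['grip_width'],o['wrist_force'])
save('wrist','u.png',(130,50,430,300),2.6)
```

```text
23.95 [517.95272286 -84.40085546 194.8868415 ] 11.878964969012143 [ 0.17533901  0.01607411 -1.86002377]
```

View pics/u.png

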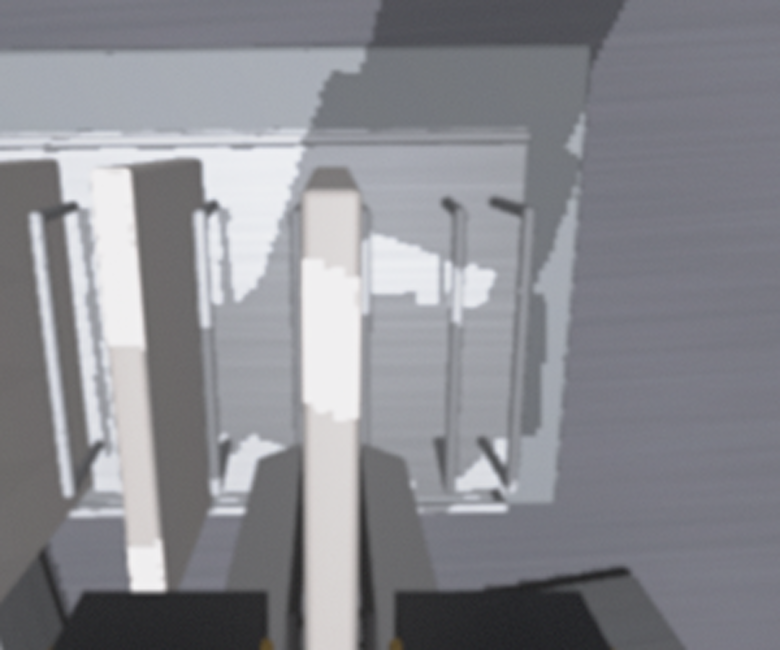

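Run:
```python
from meas import *
meas(P26,[(37,215),(69,490),(202,211),(216,490),(296,211),(459,212),(452,488),(528,212),(513,488),(367,212)])
```

```text
[518.44040368 -84.85177567 195.69780611]
(37, 215) tool [  57.2 -106.5]
(69, 490) tool [ -52.3 -105.9]
(202, 211) tool [ 58.6 -46.6]
(216, 490) tool [-52.3 -46.5]
(296, 211) tool [ 58.5 -12.6]
(459, 212) tool [58.1 46.3]
(452, 488) tool [-51.5  48.7]
(528, 212) tool [58.1 71.3]
(513, 488) tool [-51.6  73.4]
(367, 212) tool [58.1 13. ]
```

>>> step_arm([
  [[0, 0.003, 0.0005, -0.3, 0, 0], [0.02, 0, 0, 0, 0, 0], [0.02, 0, 0, 0, 0, 0], [0.02, 0, 0, 0, 0, 0], [0.01, 0, 0, 0, 0, 0], [0, 0, 0, 0, 0, 0], [0, 0, 0, 0, 0, 0]],
])

```text
clock: 24.75
eef_pos: [515.3, -84.2, 124.9]
eef_rot: [0.516, -0.486, 0.512, 0.484]
wrist_force: [-0.4, 0.1, -1.4]
grip_width: 11.9
```

Run:
```python
from place import *
p,R,o=cur(); print(o['clock'],p,o['grip_width'],o['wrist_force'])
save('wrist','v.png',(130,50,430,300),2.6)
```

```text
24.75 [515.34808864 -84.17983457 124.90552859] 11.912865181404916 [-0.39853667  0.05612789 -1.44136943]
```

View pics/v.png

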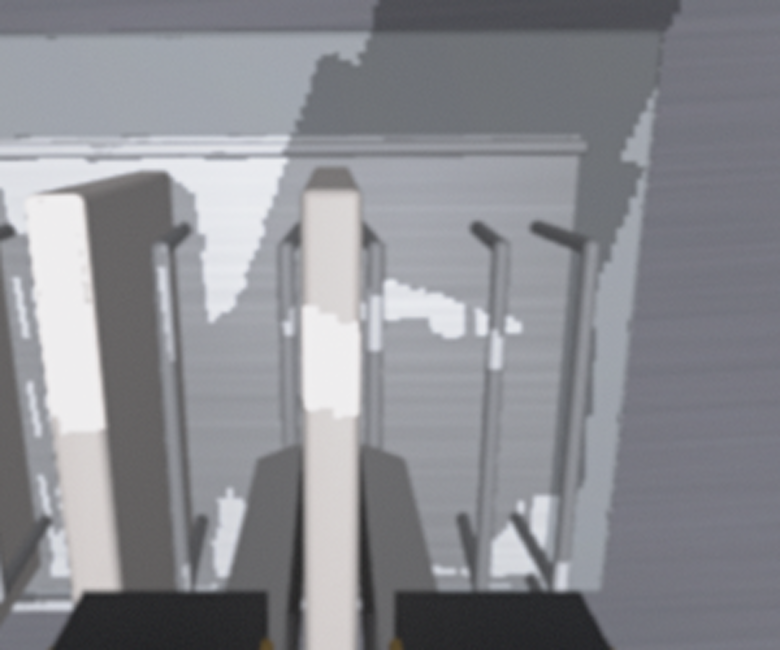

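>>> step_arm([
  [[0.003, 0, 0, 0, 0, 0], [0.003, 0, 0, 0, 0, 0], [0, 0, 0, 0, 0, 0], [0, 0, 0, 0, 0, 0]],
])

```text
clock: 25.2
eef_pos: [515.6, -84.2, 119.0]
eef_rot: [0.516, -0.486, 0.512, 0.484]
wrist_force: [-1.0, -0.7, 4.3]
grip_width: 11.6
```

>>> step_arm([
  [[0.002, 0, 0, 0, 0, 0], [0, 0, 0, 0, 0, 0], [0, 0, 0, 0, 0, 0]],
])

```text
clock: 25.5
eef_pos: [515.9, -84.3, 119.0]
eef_rot: [0.516, -0.486, 0.512, 0.484]
wrist_force: [-6.7, 2.0, 17.5]
grip_width: 12.0
```

>>> step_arm([
  [[-0.001, 0, 0, 0, 0, 0], [0, 0, 0, 0, 0, 0], [0, 0, 0, 0, 0, 0], [-0.01, 0, 0, 0, 0, 0], [-0.03, 0, 0, 0, 0, 0], [-0.04, 0, 0, 0, 0, 0], [-0.04, 0, 0, 0, 0, 0], [-0.03, 0, 0, 0, 0, 0], [0, 0, 0, 0, 0, 0], [0, 0, 0, 0, 0, 0]],
], jaw=0.32)

```text
clock: 26.5
eef_pos: [514.2, -84.3, 267.3]
eef_rot: [0.516, -0.486, 0.513, 0.484]
wrist_force: [-0.2, -0.6, -0.1]
grip_width: 30.0
```

Run:
```python
from place import *
p,R,o=cur(); print(o['clock'],p,R.as_matrix().round(3).tolist(),o['qpos'].round(2))
save('wrist','w.png',scale=1.5)
save('scene','w3.png',(140,100,280,230),5)
```

```text
26.5 [514.21469009 -84.25489915 267.32499122] [[0.005, -0.998, 0.058], [0.002, 0.058, 0.998], [-1.0, -0.005, 0.002]] [-0.38 -0.1   1.84  0.    1.39 -1.9 ]
```

View pics/w.png

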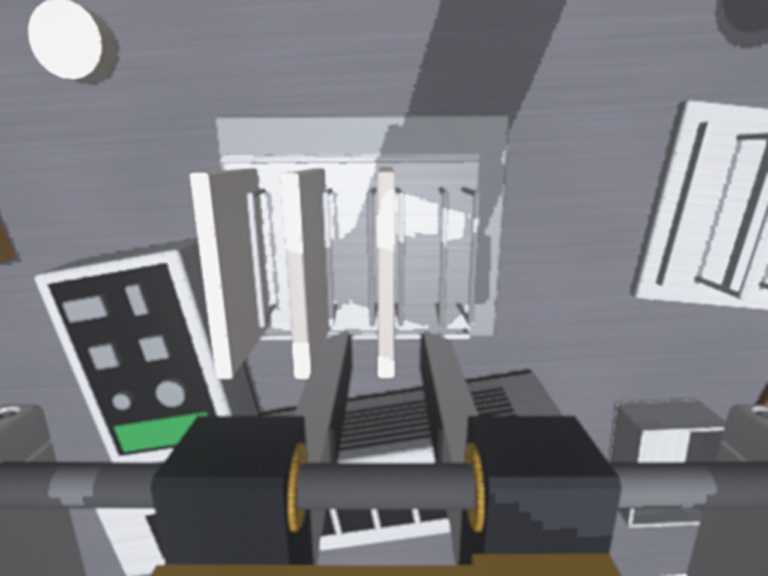

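View pics/w3.png

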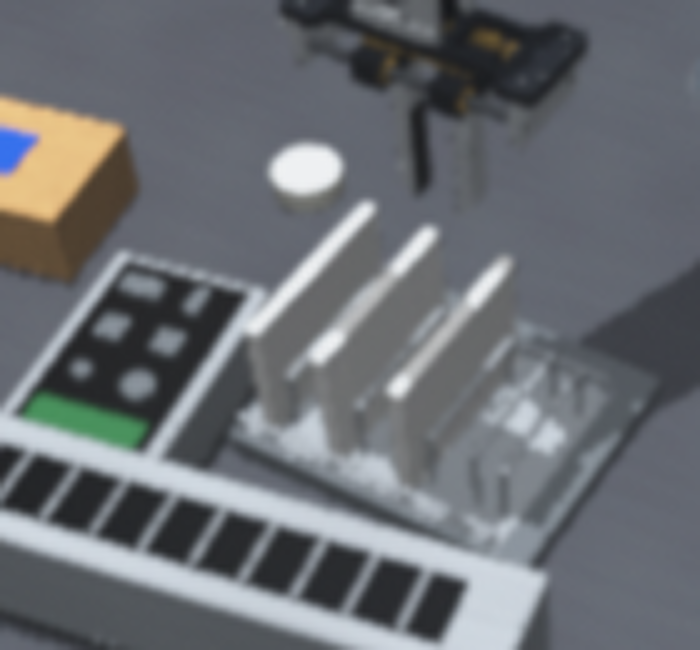

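Run:
```python
from place import *
a=np.radians(6.87); T=frame([0,0,-1],[-np.sin(a),np.cos(a),0])
go([351,-138,267],T); print(T.as_matrix().round(3).tolist())
c=cams.read_camera('top'); 
im=c['color'][:,:,::-1]
cv2.imwrite('pics/x.png',cv2.resize(im[110:290,220:380],None,fx=4.5,fy=3.3,interpolation=cv2.INTER_CUBIC))
```

```text
rot deg [-10.2    0.19   0.08] then shift mm [ -1.9 167.6 -34.3]
[[0.0, -0.993, -0.12], [0.0, -0.12, 0.993], [-1.0, 0.0, 0.0]]
```

View pics/x.png

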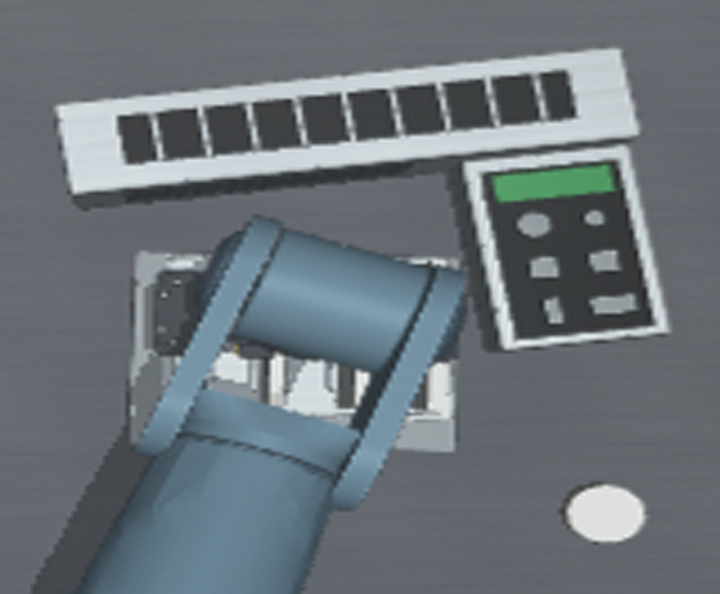

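Rotate, move back at height, open the jaws, then look before going down.

>>> step_arm([
  [[0, 0, 0, -5.1, 0.1, 0], [0, 0, 0, -5.1, 0.1, 0], [0, 0.0335, -0.0068, 0, 0, 0], [0, 0.0335, -0.0068, 0, 0, 0], [0, 0.0335, -0.0068, 0, 0, 0], [0, 0.0335, -0.0068, 0, 0, 0], [0, 0.0335, -0.0068, 0, 0, 0], [0, 0, 0, 0, 0, 0], [0, 0, 0, 0, 0, 0]],
], jaw=1)

```text
clock: 27.55
eef_pos: [351.6, -138.0, 265.4]
eef_rot: [-0.47, 0.53, -0.469, -0.528]
wrist_force: [0.1, -0.1, 0.4]
grip_width: 93.5
```

Run:
```python
from place import *
p,R,o=cur(); print(o['clock'],p,R.as_matrix().round(3).tolist(),o['qpos'].round(2),o['grip_width'])
save('top','y.png',(220,110,380,260),4.4)
save('scene','y3.png',(120,60,280,220),4)
a=np.radians(6.87); T=frame([0,0,-1],[-np.sin(a),np.cos(a),0]); go([351,-138,26],T)
```

```text
27.55 [ 351.56884832 -137.97663385  265.40236764] [[0.004, -0.993, -0.118], [-0.0, -0.118, 0.993], [-1.0, -0.004, -0.001]] [-0.68 -0.5   2.16  0.    1.48 -2.37] 93.51558849494488
rot deg [ 0.03 -0.04  0.2 ] then shift mm [ 2.397e+02  1.300e+00 -1.000e-01]
```

View pics/y.png

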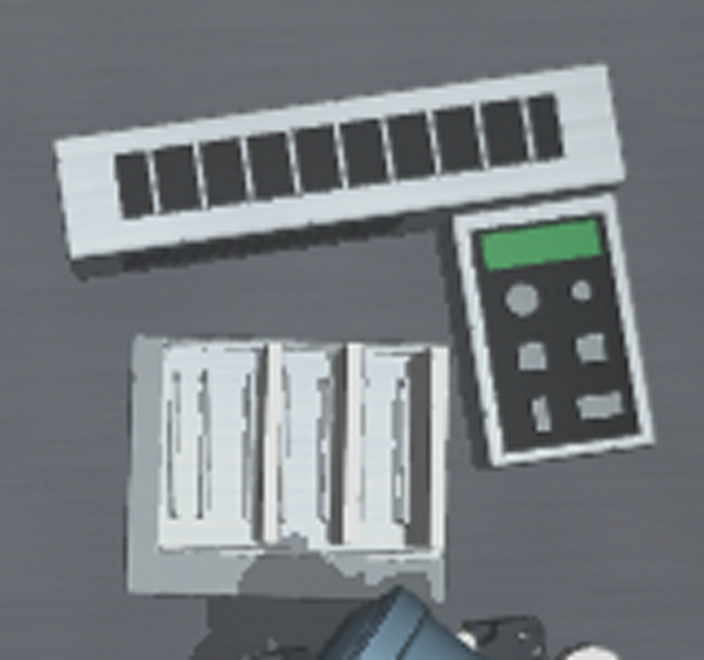

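View pics/y3.png

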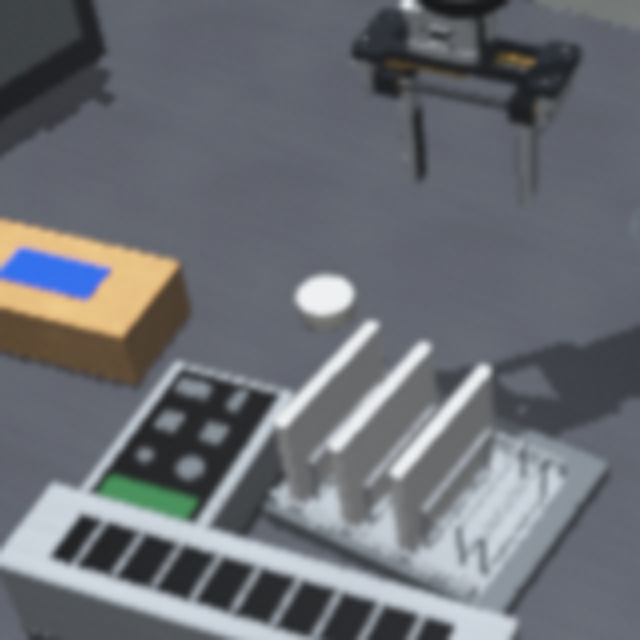

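>>> step_arm([
  [[0.03, 0, 0, 0, 0, 0], [0.03, 0, 0, 0, 0, 0], [0.03, 0, 0, 0, 0, 0], [0.03, 0, 0, 0, 0, 0], [0.03, 0, 0, 0, 0, 0], [0.03, 0, 0, 0, 0, 0], [0.02, 0, 0, 0, 0, 0], [0, 0, 0, 0, 0, 0]],
])

```text
clock: 28.45
eef_pos: [351.2, -136.1, 63.3]
eef_rot: [0.469, -0.528, 0.468, 0.531]
wrist_force: [0.5, -0.3, -0.3]
grip_width: 94.0
```

>>> step_arm([
  [[0.02, 0, 0, 0, 0, 0], [0.018, 0, 0, 0, 0, 0], [0, 0, 0, 0, 0, 0], [0, 0, 0, 0, 0, 0]],
])

```text
clock: 28.85
eef_pos: [353.7, -138.5, 29.1]
eef_rot: [-0.47, 0.531, -0.468, -0.528]
wrist_force: [-0.2, -0.0, 0.5]
grip_width: 93.8
```

Run:
```python
from place import *
p,R,o=cur(); print(o['clock'],p,o['qpos'].round(2),o['grip_width'],o['wrist_force'])
save('wrist','z.png',scale=1.5)
```

```text
28.85 [ 353.74265351 -138.53826703   29.14004356] [-0.68 -0.11  2.34  0.    0.91 -2.37] 93.79948066348341 [-0.21899174 -0.04600104  0.51105382]
```

View pics/z.png

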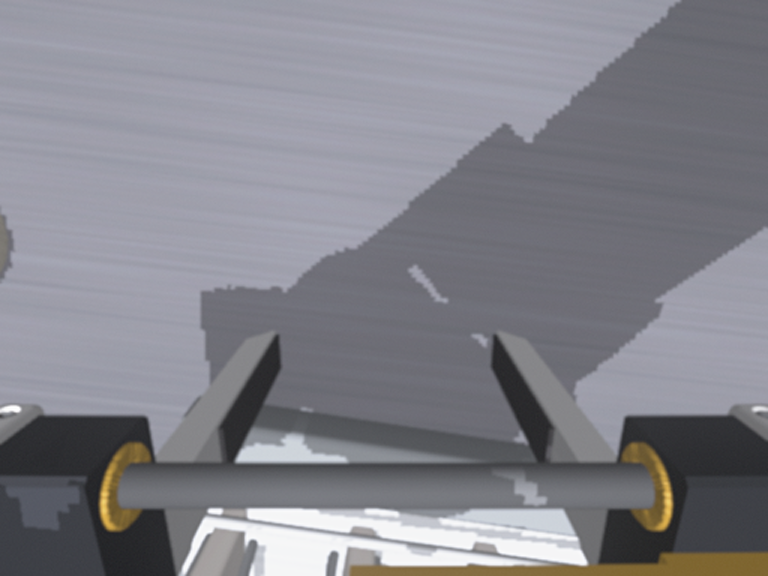

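>>> step_arm([
  [[0.002, -0.005, 0, 0, 0, 0], [0, -0.006, 0, 0, 0, 0], [0, -0.006, 0, 0, 0, 0], [0, -0.006, 0, 0, 0, 0], [0, -0.006, 0, 0, 0, 0], [0, -0.006, 0, 0, 0, 0], [0, -0.006, 0, 0, 0, 0], [0, -0.006, 0, 0, 0, 0], [0, -0.006, 0, 0, 0, 0], [0, -0.006, 0, 0, 0, 0], [0, 0, 0, 0, 0, 0]],
])

```text
clock: 30.0
eef_pos: [411.6, -131.1, 26.2]
eef_rot: [-0.47, 0.53, -0.469, -0.528]
wrist_force: [-2.2, -0.1, -0.0]
grip_width: 94.1
```

Run:
```python
from place import *
p,R,o=cur(); print(o['clock'],p,o['qpos'].round(2),o['grip_width'],o['wrist_force'])
save('top','aa.png',(220,110,380,260),4.4)
save('scene','aa3.png',(120,60,280,220),4)
```

```text
30.0 [ 411.64677882 -131.11970316   26.21250515] [-0.57  0.03  2.21  0.    0.9  -2.26] 94.1492824716885 [-2.21191399 -0.05877165 -0.03917744]
```

View pics/aa.png

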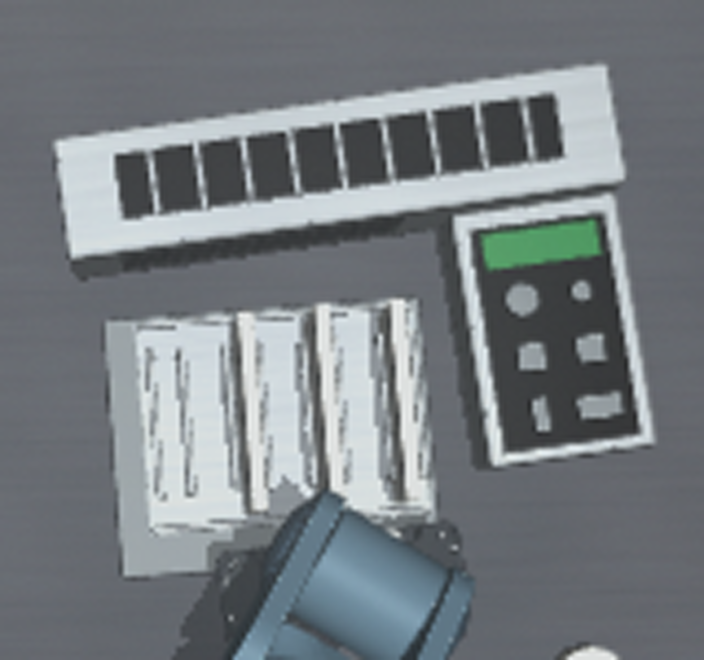

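View pics/aa3.png

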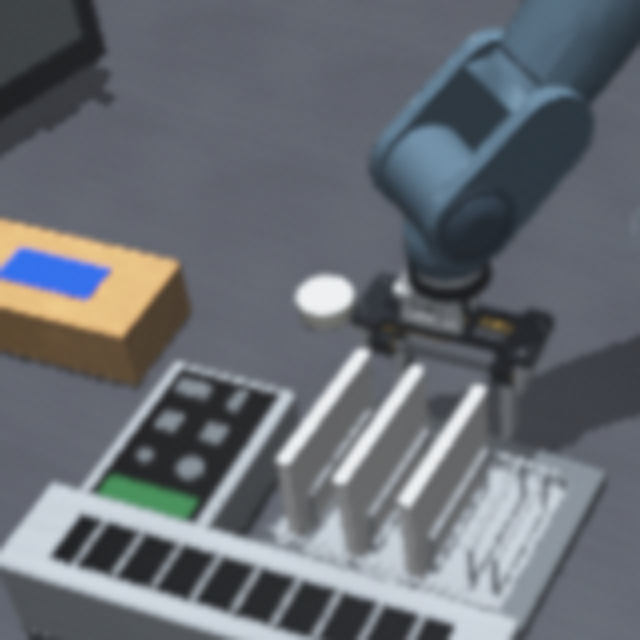

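>>> step_arm([
  [[0, -0.005, 0, 0, 0, 0], [0, -0.005, 0, 0, 0, 0], [0, -0.005, 0, 0, 0, 0], [0, -0.005, 0, 0, 0, 0], [0, -0.005, 0, 0, 0, 0], [0, -0.005, 0, 0, 0, 0], [0, -0.005, 0, 0, 0, 0], [0, -0.005, 0, 0, 0, 0], [0, -0.002, 0, 0, 0, 0], [0, 0, 0, 0, 0, 0]],
])

```text
clock: 31.1
eef_pos: [452.2, -125.7, 26.2]
eef_rot: [-0.469, 0.53, -0.469, -0.529]
wrist_force: [-5.4, -0.5, 1.5]
grip_width: 94.2
```

>>> step_arm([
  [[0, -0.002, 0, 0, 0, 0], [0, -0.002, 0, 0, 0, 0], [0, 0, 0, 0, 0, 0]],
])

```text
clock: 31.4
eef_pos: [456.2, -125.3, 26.2]
eef_rot: [-0.469, 0.53, -0.469, -0.529]
wrist_force: [-4.8, -0.0, 0.2]
grip_width: 94.3
```

>>> step_arm([
  [[0, -0.002, 0, 0, 0, 0], [0, 0, 0, 0, 0, 0]],
])

```text
clock: 31.6
eef_pos: [458.4, -125.1, 26.2]
eef_rot: [-0.469, 0.53, -0.469, -0.528]
wrist_force: [-4.8, 0.8, -0.7]
grip_width: 94.0
```

>>> step_arm([
  [[0, -0.002, 0, 0, 0, 0], [0, 0, 0, 0, 0, 0]],
])

```text
clock: 31.8
eef_pos: [460.6, -125.0, 26.3]
eef_rot: [-0.47, 0.53, -0.469, -0.528]
wrist_force: [-4.5, 0.2, -1.4]
grip_width: 94.4
```

>>> step_arm([
  [[0, -0.002, 0, 0, 0, 0], [0, 0, 0, 0, 0, 0]],
])

```text
clock: 32.0
eef_pos: [462.7, -124.8, 26.4]
eef_rot: [-0.47, 0.53, -0.469, -0.528]
wrist_force: [-4.9, 0.7, -1.3]
grip_width: 94.0
```

>>> step_arm([
  [[0, -0.002, 0, 0, 0, 0], [0, 0, 0, 0, 0, 0]],
])

```text
clock: 32.2
eef_pos: [462.9, -124.6, 26.4]
eef_rot: [0.468, -0.529, 0.47, 0.53]
wrist_force: [-12.6, -2.1, 5.1]
grip_width: 94.2
```

>>> step_arm([
  [[0, -0.002, 0, 0, 0, 0], [0, 0, 0, 0, 0, 0]],
])

```text
clock: 32.4
eef_pos: [463.1, -124.3, 26.0]
eef_rot: [0.467, -0.527, 0.471, 0.531]
wrist_force: [-20.7, -2.5, 11.5]
grip_width: 94.1
```

>>> step_arm([
  [[0, 0.006, 0, 0, 0, 0], [0, 0.02, 0, 0, 0, 0], [0, 0.02, 0, 0, 0, 0], [-0.03, 0, 0, 0, 0, 0], [-0.04, 0, 0, 0, 0, 0], [-0.04, 0, 0, 0, 0, 0], [-0.04, 0, 0, 0, 0, 0], [-0.04, 0, 0, 0, 0, 0], [-0.04, 0, 0, 0, 0, 0], [0, 0, 0, 0, 0, 0], [0, 0, 0, 0, 0, 0]],
])

```text
clock: 33.5
eef_pos: [421.9, -130.3, 258.4]
eef_rot: [-0.471, 0.532, -0.468, -0.526]
wrist_force: [0.0, 0.3, -0.7]
grip_width: 93.8
```

Run:
```python
from place import *
p,R,o=cur(); print(o['clock'],p,o['qpos'].round(2),o['grip_width'],o['wrist_force'])
save('top','ab.png',(220,110,380,260),4.4)
save('scene','ab3.png',(140,100,280,230),5)
```

```text
33.5 [ 421.86514885 -130.2654868   258.37816798] [-0.56 -0.31  2.04  0.    1.4  -2.25] 93.83534218246666 [ 0.02361047  0.28145522 -0.66049985]
```

View pics/ab.png

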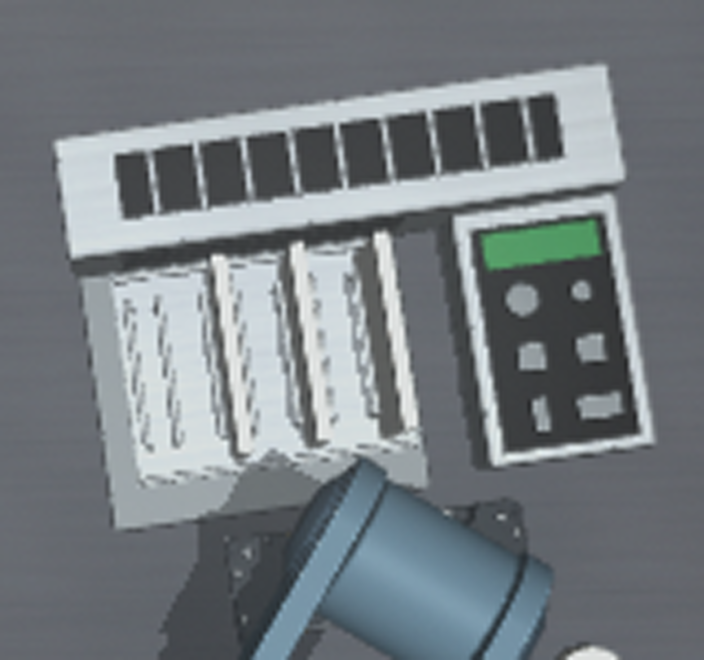

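View pics/ab3.png

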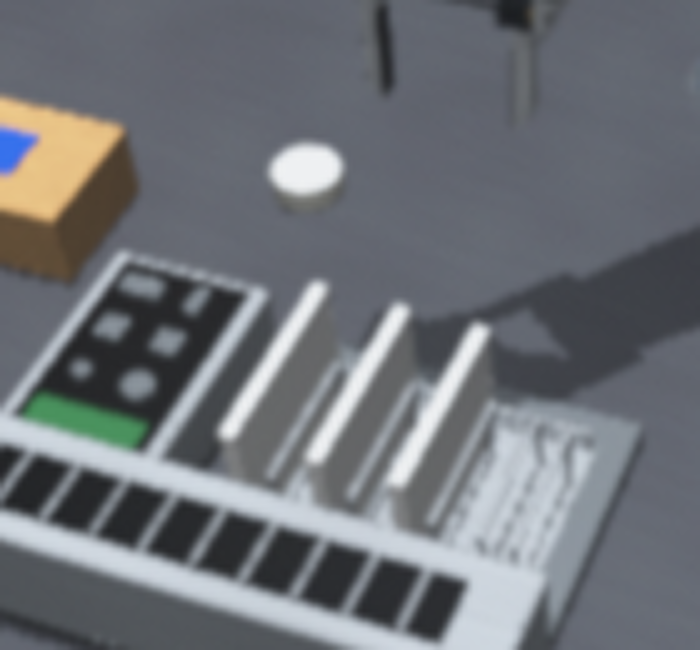

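```bash
cat >> place.py <<'E'
DO=np.array([692.5,-231.8]);DA=np.radians(6.87)
def toD(w): d=np.array(w)[:2]-DO; return np.array([np.cos(DA)*d[0]+np.sin(DA)*d[1],-np.sin(DA)*d[0]+np.cos(DA)*d[1]])
def fromD(x,y): return DO+[np.cos(DA)*x-np.sin(DA)*y,np.sin(DA)*x+np.cos(DA)*y]
E
python3 - <<'E'
from place import *
c=cams.read_camera('top')
for q in [(79,279),(118,528),(428,487),(98,404)]:
    u,v=px([q],(220,110),4.4)[0]; w=plane(c,u,v,22); print(q,w.round(1),toD(w).round(1))
p,R,o=cur()
T=frame([0,0,-1],[np.cos(DA),np.sin(DA),0]); print(toD(p))
go(p,T); w=fromD(-108,340); print(w); go([*w,258],T)
E
```

```text
(79, 279) [656.1  61.9  22. ] [ -1.1 295.9]
(118, 528) [454.6  34.4  22. ] [-204.3  292.8]
(428, 487) [ 481.8 -213.7   22. ] [-207.    43.1]
(98, 404) [554.3  48.5  22. ] [-103.7  294.8]
[-258.14654113  134.18997186]
rot deg [89.99  0.13  0.16] then shift mm [0. 0. 0.]
[544.6056428   92.84019946]
rot deg [89.99  0.13  0.16] then shift mm [ -2.8 205.8 150.1]
```

>>> step_arm([
  [[0, 0, 0, 8.18, 0, 0], [0, 0, 0, 8.18, 0, 0], [0, 0, 0, 8.18, 0, 0], [0, 0, 0, 8.18, 0, 0], [0, 0, 0, 8.18, 0, 0], [0, 0, 0, 8.18, 0, 0], [0, 0, 0, 8.18, 0, 0], [0, 0, 0, 8.18, 0, 0], [0, 0, 0, 8.18, 0, 0], [0, 0, 0, 8.18, 0, 0], [0, 0, 0, 8.18, 0, 0], [0, 0.0294, 0.0214, 0, 0, 0], [0, 0.0294, 0.0214, 0, 0, 0], [0, 0.0294, 0.0214, 0, 0, 0], [0, 0.0294, 0.0214, 0, 0, 0], [0, 0.0294, 0.0214, 0, 0, 0], [0, 0.0294, 0.0214, 0, 0, 0], [0, 0.0294, 0.0214, 0, 0, 0], [0, 0, 0, 0, 0, 0], [0, 0, 0, 0, 0, 0]],
])

```text
clock: 35.65
eef_pos: [543.9, 92.8, 255.1]
eef_rot: [0.706, -0.043, 0.705, 0.042]
wrist_force: [-0.9, -0.6, 0.1]
grip_width: 94.1
```

Run:
```python
from place import *
p,R,o=cur(); print(o['clock'],p,o['qpos'].round(2),o['grip_width'],o['wrist_force'],toD(p))
T=frame([0,0,-1],[np.cos(DA),np.sin(DA),0]);w=fromD(-108,340);go([*w,26],T)
save('wrist','ac.png',scale=1.5)
```

```text
35.65 [543.9322612   92.82927353 255.0939037 ] [-0.04 -0.01  1.78 -0.    1.37 -0.16] 94.13063425056144 [-0.87683691 -0.56441411  0.14407005] [-108.66985372  340.06970041]
rot deg [0.09 0.07 0.09] then shift mm [ 2.291e+02 -1.000e-01  7.000e-01]
```

View pics/ac.png

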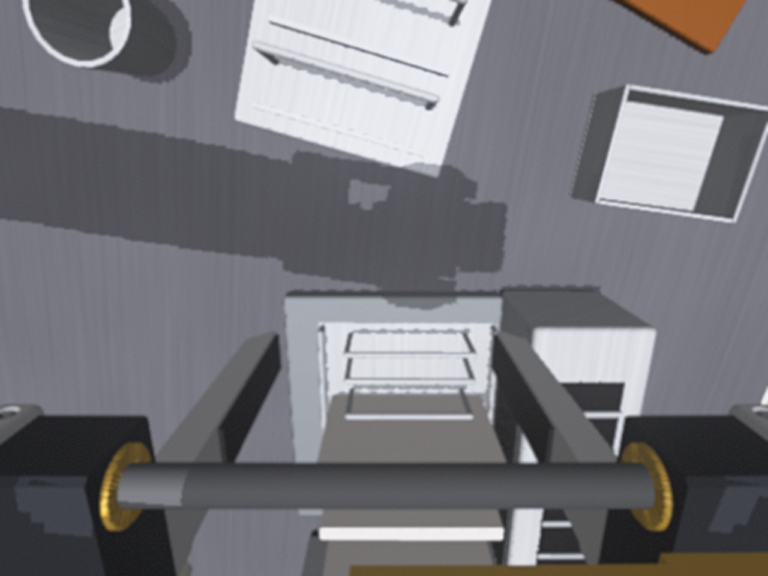

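>>> step_arm([
  [[0.03, 0, 0, 0, 0, 0], [0.03, 0, 0, 0, 0, 0], [0.03, 0, 0, 0, 0, 0], [0.03, 0, 0, 0, 0, 0], [0.03, 0, 0, 0, 0, 0], [0.03, 0, 0, 0, 0, 0], [0.025, 0, 0, 0, 0, 0], [0.02, 0, 0, 0, 0, 0], [0, 0, 0, 0, 0, 0], [0, 0, 0, 0, 0, 0], [0, 0, 0, 0, 0, 0]],
])

```text
clock: 36.8
eef_pos: [546.5, 91.7, 33.3]
eef_rot: [0.708, -0.043, 0.703, 0.042]
wrist_force: [-0.8, 0.2, 0.4]
grip_width: 94.2
```

>>> step_arm([
  [[0.002, -0.005, 0, 0, 0, 0], [0, -0.006, 0, 0, 0, 0], [0, -0.006, 0, 0, 0, 0], [0, -0.006, 0, 0, 0, 0], [0, -0.006, 0, 0, 0, 0], [0, -0.006, 0, 0, 0, 0], [0, -0.005, 0, 0, 0, 0], [0, -0.005, 0, 0, 0, 0], [0, -0.005, 0, 0, 0, 0], [0, -0.005, 0, 0, 0, 0], [0, -0.005, 0, 0, 0, 0], [0, -0.005, 0, 0, 0, 0], [0, -0.002, 0, 0, 0, 0], [0, 0, 0, 0, 0, 0]],
])

```text
clock: 38.2
eef_pos: [553.3, 26.2, 29.9]
eef_rot: [0.707, -0.042, 0.705, 0.042]
wrist_force: [-1.6, 5.2, 1.3]
grip_width: 94.2
```

Run:
```python
from place import *
p,R,o=cur(); print(o['clock'],p,o['qpos'].round(2),o['grip_width'],o['wrist_force'],toD(p))
save('top','ad.png',(220,110,380,260),4.4)
```

```text
38.2 [553.30710252  26.24809283  29.92668914] [-0.16  0.28  1.91  0.    0.94 -0.28] 94.2424238685602 [-1.55763962  5.17230931  1.27119333] [-107.32656488  272.84517476]
```

View pics/ad.png

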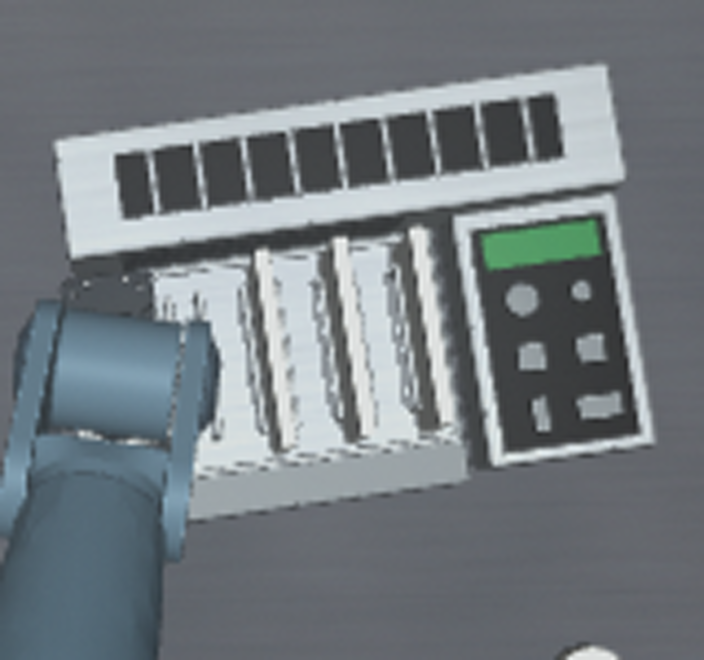

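Nearly there; small steps until contact with the control housing.

>>> step_arm([
  [[0, -0.003, 0, 0, 0, 0], [0, -0.003, 0, 0, 0, 0], [0, 0, 0, 0, 0, 0]],
])

```text
clock: 38.55
eef_pos: [554.0, 20.2, 29.9]
eef_rot: [0.707, -0.042, 0.705, 0.042]
wrist_force: [-1.0, 3.7, 2.0]
grip_width: 94.1
```

>>> step_arm([
  [[0, -0.002, 0, 0, 0, 0], [0, 0, 0, 0, 0, 0]],
])

```text
clock: 38.75
eef_pos: [554.2, 18.4, 29.9]
eef_rot: [0.707, -0.042, 0.705, 0.042]
wrist_force: [-1.2, 5.9, 2.5]
grip_width: 93.9
```

>>> step_arm([
  [[0, -0.002, 0, 0, 0, 0], [0, 0, 0, 0, 0, 0]],
])

```text
clock: 38.95
eef_pos: [554.2, 18.2, 29.9]
eef_rot: [0.707, -0.041, 0.705, 0.043]
wrist_force: [-0.5, 11.8, 2.9]
grip_width: 93.8
```

>>> step_arm([
  [[0, -0.002, 0, 0, 0, 0], [0, 0, 0, 0, 0, 0]],
])

```text
clock: 39.15
eef_pos: [554.4, 18.0, 30.0]
eef_rot: [0.707, -0.039, 0.705, 0.044]
wrist_force: [-0.2, 20.3, 3.8]
grip_width: 94.4
```

>>> step_arm([
  [[0, 0.006, 0, 0, 0, 0], [0, 0.02, 0, 0, 0, 0], [0, 0.02, 0, 0, 0, 0], [-0.03, 0, 0, 0, 0, 0], [-0.04, 0, 0, 0, 0, 0], [-0.04, 0, 0, 0, 0, 0], [-0.04, 0, 0, 0, 0, 0], [-0.04, 0, 0, 0, 0, 0], [-0.03, 0, 0, 0, 0, 0], [0, 0.04, 0, 0, 0, 0], [0, 0.04, 0, 0, 0, 0], [0, 0.04, 0, 0, 0, 0], [0, 0, 0, 0, 0, 0]],
], jaw=0)

```text
clock: 40.45
eef_pos: [533.4, 181.6, 249.7]
eef_rot: [0.707, -0.045, 0.704, 0.044]
wrist_force: [-0.2, -0.1, -0.2]
grip_width: 0.3
```

Run:
```python
from place import *
p,R,o=cur(); print(o['clock'],p,o['qpos'].round(2),o['grip_width'],o['wrist_force'],toD(p))
save('top','ae.png',(220,110,380,260),4.4)
save('scene','ae3.png',(140,100,280,230),5)
```

```text
40.45 [533.43934776 181.62344506 249.69175736] [ 0.13  0.02  1.76 -0.    1.36  0.  ] 0.31833945972813615 [-0.23588843 -0.14675942 -0.17542507] [-108.46613536  429.4814705 ]
```

View pics/ae.png

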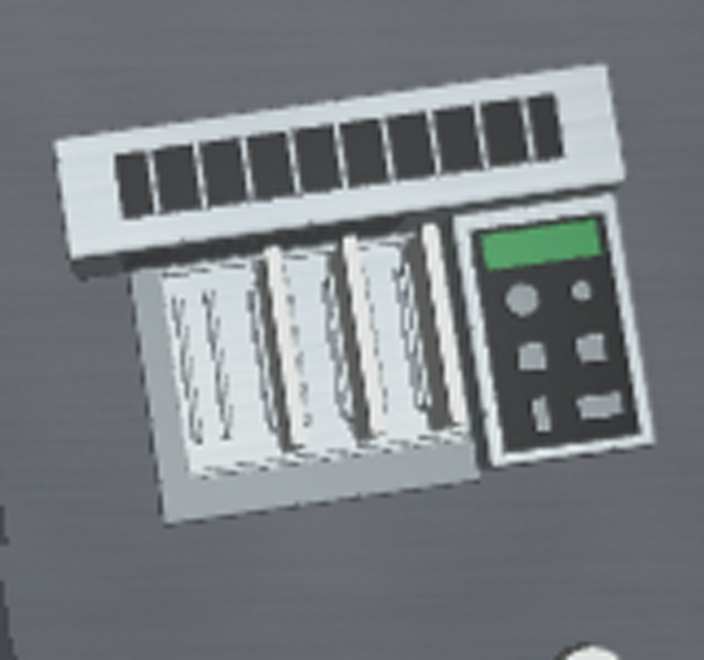

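View pics/ae3.png

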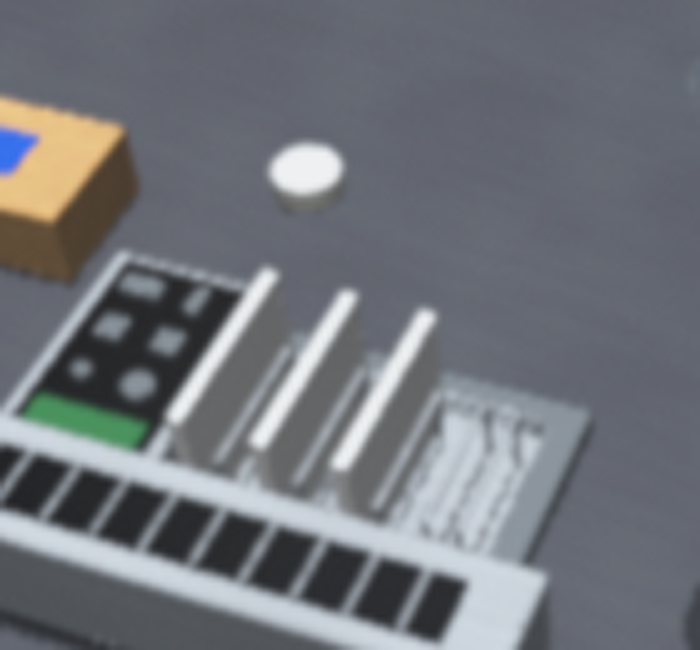

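Run:
```python
from place import *
c=cams.read_camera('top')
B=[]
for q in [(165,524),(480,481),(132,275)]:
    u,v=px([q],(220,110),4.4)[0]; w=plane(c,u,v,22); B.append(toD(w)); print(q,B[-1].round(1))
d=B[1]-B[0]; print('front edge yaw rel dryer',np.degrees(np.arctan2(d[0],-d[1])))
```

```text
(165, 524) [-206.5  255.2]
(480, 481) [-208.1    1.4]
(132, 275) [ -3.9 253. ]
front edge yaw rel dryer -0.37449216309667954
```

Run:
```python
from place import *
T=frame([0,0,-1],[-np.sin(DA),np.cos(DA),0]); w=fromD(-245,118); print(w); go([*w,250],T)
```

```text
[ 435.14426534 -143.95339598]
rot deg [-8.998e+01  5.000e-02  3.200e-01] then shift mm [  -0.5  136.9 -307.9]
```

>>> step_arm([
  [[0, 0, 0, -8.18, 0, 0], [0, 0, 0, -8.18, 0, 0], [0, 0, 0, -8.18, 0, 0], [0, 0, 0, -8.18, 0, 0], [0, 0, 0, -8.18, 0, 0], [0, 0, 0, -8.18, 0, 0], [0, 0, 0, -8.18, 0, 0], [0, 0, 0, -8.18, 0, 0], [0, 0, 0, -8.18, 0, 0], [0, 0, 0, -8.18, 0, 0], [0, 0, 0, -8.18, 0, 0], [0, 0.0171, -0.0385, 0, 0, 0], [0, 0.0171, -0.0385, 0, 0, 0], [0, 0.0171, -0.0385, 0, 0, 0], [0, 0.0171, -0.0385, 0, 0, 0], [0, 0.0171, -0.0385, 0, 0, 0], [0, 0.0171, -0.0385, 0, 0, 0], [0, 0.0171, -0.0385, 0, 0, 0], [0, 0.0171, -0.0385, 0, 0, 0], [0, 0, 0, 0, 0, 0]],
], jaw=1)

```text
clock: 42.6
eef_pos: [433.5, -148.2, 249.8]
eef_rot: [-0.472, 0.529, -0.471, -0.525]
wrist_force: [1.0, -0.5, 0.3]
grip_width: 94.0
```

Run:
```python
from place import *
p,R,o=cur(); print(o['clock'],p,o['qpos'].round(2),o['grip_width'],o['wrist_force'],toD(p))
T=frame([0,0,-1],[-np.sin(DA),np.cos(DA),0]);w=fromD(-245,118);go([*w,28],T)
```

```text
42.6 [ 433.48775028 -148.24444456  249.81425289] [-0.58 -0.25  2.01 -0.    1.38 -2.26] 93.96816580175607 [ 0.99187126 -0.48978886  0.27531625] [-247.15790388  113.93790807]
rot deg [-0.5  -0.2   0.21] then shift mm [221.8  -2.2   4.1]
```

>>> step_arm([
  [[0.03, 0, 0.002, -0.5, 0, 0], [0.03, 0, 0.002, 0, 0, 0], [0.03, 0, 0, 0, 0, 0], [0.03, 0, 0, 0, 0, 0], [0.03, 0, 0, 0, 0, 0], [0.03, 0, 0, 0, 0, 0], [0.025, 0, 0, 0, 0, 0], [0.016, 0, 0, 0, 0, 0], [0, 0, 0, 0, 0, 0], [0, 0, 0, 0, 0, 0]],
])

```text
clock: 43.6
eef_pos: [435.7, -139.8, 29.0]
eef_rot: [-0.468, 0.532, -0.466, -0.53]
wrist_force: [1.0, 0.6, 0.5]
grip_width: 93.8
```

>>> step_arm([
  [[0, -0.006, 0, 0, 0, 0], [0, -0.006, 0, 0, 0, 0], [0, -0.005, 0, 0, 0, 0], [0, -0.004, 0, 0, 0, 0], [0, -0.003, 0, 0, 0, 0], [0, -0.002, 0, 0, 0, 0], [0, 0, 0, 0, 0, 0]],
])

```text
clock: 44.3
eef_pos: [461.5, -136.2, 28.7]
eef_rot: [-0.467, 0.533, -0.466, -0.53]
wrist_force: [0.8, -0.4, -0.6]
grip_width: 93.8
```

>>> step_arm([
  [[0, -0.002, 0, 0, 0, 0], [0, 0, 0, 0, 0, 0]],
])

```text
clock: 44.5
eef_pos: [463.4, -136.0, 28.8]
eef_rot: [-0.468, 0.533, -0.466, -0.53]
wrist_force: [0.8, 0.4, 0.1]
grip_width: 94.0
```

>>> step_arm([
  [[0, -0.002, 0, 0, 0, 0], [0, 0, 0, 0, 0, 0]],
])

```text
clock: 44.7
eef_pos: [463.7, -135.6, 28.3]
eef_rot: [-0.467, 0.531, -0.467, -0.531]
wrist_force: [-6.6, -1.5, 3.3]
grip_width: 94.1
```

>>> step_arm([
  [[0, -0.002, 0, 0, 0, 0], [0, 0, 0, 0, 0, 0]],
])

```text
clock: 44.9
eef_pos: [463.9, -135.1, 27.8]
eef_rot: [0.466, -0.53, 0.468, 0.532]
wrist_force: [-12.4, -2.2, 6.7]
grip_width: 94.2
```

>>> step_arm([
  [[0, 0.008, 0, 0, 0, 0], [0, 0.02, 0, 0, 0, 0], [0, 0.02, 0, 0, 0, 0], [-0.03, 0, 0, 0, 0, 0], [-0.04, 0, 0, 0, 0, 0], [-0.04, 0, 0, 0, 0, 0], [-0.04, 0, 0, 0, 0, 0], [-0.04, 0, 0, 0, 0, 0], [-0.03, 0, 0, 0, 0, 0], [0, 0, 0, 0, 0, 0], [0, 0, 0, 0, 0, 0]],
], jaw=0)

```text
clock: 46.0
eef_pos: [418.8, -141.4, 248.6]
eef_rot: [-0.468, 0.533, -0.466, -0.529]
wrist_force: [-0.3, 0.3, -1.1]
grip_width: 9.5
```

Run:
```python
from place import *
p,R,o=cur(); print(o['clock'],p,o['qpos'].round(2),o['grip_width'],o['wrist_force'],toD(p))
c=save('top','af.png',(220,110,380,260),4.4)
save('wrist','af2.png',scale=1.5)
T=frame([0,0,-1],[-np.sin(DA),np.cos(DA),0]);w=fromD(-75,-43);print(w);go([*w,240],T)
```

```text
46.0 [ 418.82328622 -141.38928465  248.62284344] [-0.58 -0.3   2.04  0.    1.39 -2.28] 9.508721061915331 [-0.26506015  0.34015605 -1.06414513] [-260.89708493  122.49796812]
[ 623.18202348 -283.46254089]
rot deg [0.5  0.01 0.11] then shift mm [   6.7 -186.7 -166.2]
```

View pics/af.png

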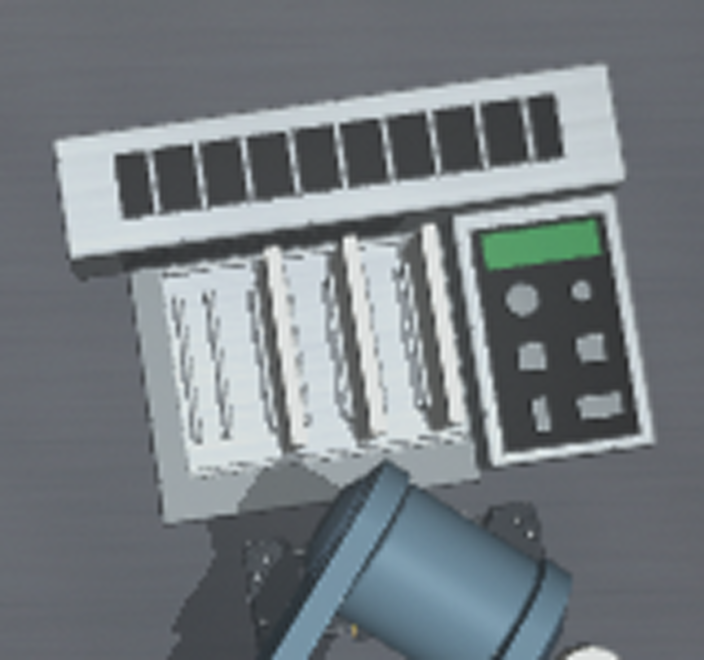

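View pics/af2.png

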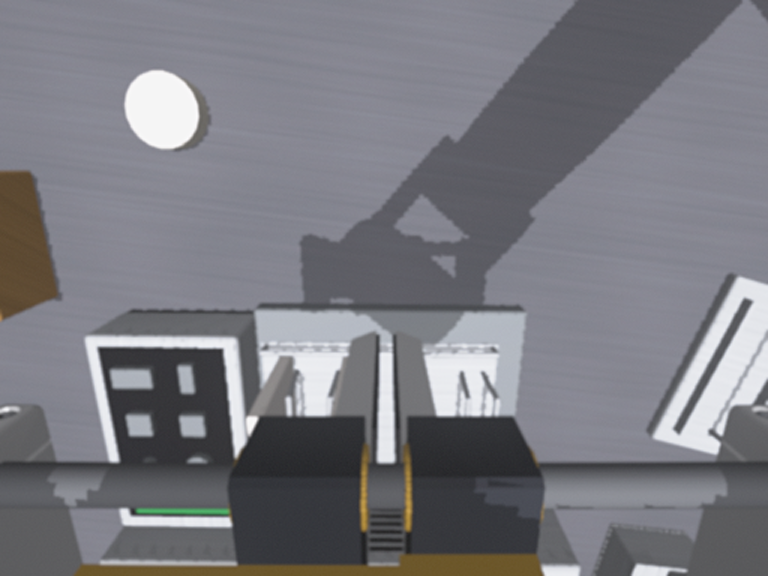

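>>> step_arm([
  [[0, 0, 0, 0.5, 0, 0], [0, -0.0267, -0.0237, 0, 0, 0], [0, -0.0267, -0.0237, 0, 0, 0], [0, -0.0267, -0.0237, 0, 0, 0], [0, -0.0267, -0.0237, 0, 0, 0], [0, -0.0267, -0.0237, 0, 0, 0], [0, -0.0267, -0.0237, 0, 0, 0], [0, -0.0267, -0.0237, 0, 0, 0], [0.03, 0, 0, 0, 0, 0], [0.03, 0, 0, 0, 0, 0], [0.03, 0, 0, 0, 0, 0], [0.03, 0, 0, 0, 0, 0], [0.01, 0, 0, 0, 0, 0], [0, 0, 0, 0, 0, 0], [0, 0, 0, 0, 0, 0], [0, 0, 0, 0, 0, 0]],
])

```text
clock: 47.7
eef_pos: [625.8, -284.6, 121.9]
eef_rot: [-0.47, 0.532, -0.468, -0.526]
wrist_force: [0.3, -0.2, 0.6]
grip_width: 0.9
```

Run:
```python
from place import *
p,R,o=cur(); print(o['clock'],p,o['qpos'].round(2),o['grip_width'],o['wrist_force'],toD(p))
save('wrist','ag.png',scale=1.5)
save('scene','ag3.png',(140,100,280,230),5)
T=frame([0,0,-1],[-np.sin(DA),np.cos(DA),0]);w=fromD(-75,-43);print(w);go([*w,100],T)
```

```text
47.7 [ 625.81932519 -284.61289978  121.87254595] [-0.59  0.42  1.53  0.    1.18 -2.28] 0.8945691047990635 [ 0.32468843 -0.15883734  0.57801855] [-72.51923633 -44.45756559]
[ 623.18202348 -283.46254089]
rot deg [ 0.   -0.22  0.37] then shift mm [21.6  2.3  1.3]
```

View pics/ag.png

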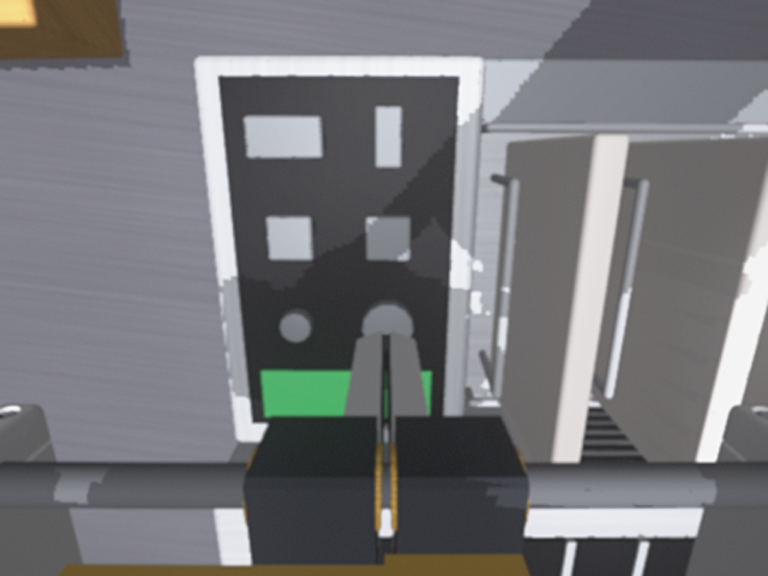

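View pics/ag3.png

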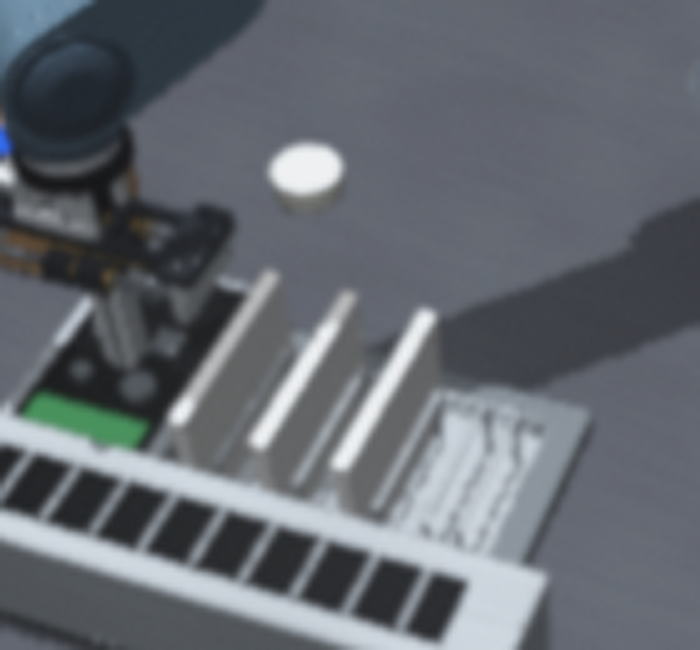

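Run:
```python
from meas import *
meas(lambda x,y:((x+.5)/1.5-.5,(y+.5)/1.5-.5),[(388,327),(296,326),(388,239),(290,239),(388,137),(283,137)],79)
print(cur()[1].as_matrix().round(3).tolist())
```

```text
[ 625.44129836 -284.32857738  121.28390082]
(388, 327) tool [1.7 0.8]
(296, 326) tool [  2.1 -44.7]
(388, 239) tool [45.7  0.8]
(290, 239) tool [ 45.7 -44.8]
(388, 137) tool [90.6  0.8]
(283, 137) tool [ 90.7 -45. ]
[[0.006, -0.993, -0.12], [-0.003, -0.12, 0.993], [-1.0, -0.006, -0.003]]
```

>>> step_arm([
  [[0.01, 0.0015, 0.0008, 0, 0, 0], [0.008, 0, 0, 0, 0, 0], [0, 0, 0, 0, 0, 0], [0, 0, 0, 0, 0, 0]],
])

```text
clock: 48.25
eef_pos: [622.9, -283.0, 100.8]
eef_rot: [-0.47, 0.53, -0.469, -0.528]
wrist_force: [0.4, 0.3, 0.9]
grip_width: 0.5
```

>>> step_arm([
  [[0.003, 0, 0, 0, 0, 0], [0.003, 0, 0, 0, 0, 0], [0, 0, 0, 0, 0, 0]],
])

```text
clock: 48.55
eef_pos: [623.7, -283.6, 96.1]
eef_rot: [-0.47, 0.531, -0.468, -0.527]
wrist_force: [-0.6, 0.6, 2.5]
grip_width: 0.9
```

>>> step_arm([
  [[0.002, 0, 0, 0, 0, 0], [0, 0, 0, 0, 0, 0]],
])

```text
clock: 48.75
eef_pos: [623.7, -283.6, 94.2]
eef_rot: [-0.47, 0.531, -0.468, -0.527]
wrist_force: [-0.5, 0.5, 3.8]
grip_width: 0.7
```

>>> step_arm([
  [[0.002, 0, 0, 0, 0, 0], [0, 0, 0, 0, 0, 0]],
])

```text
clock: 48.95
eef_pos: [623.7, -283.6, 93.2]
eef_rot: [-0.47, 0.531, -0.468, -0.527]
wrist_force: [-3.5, 1.6, 9.9]
grip_width: 0.7
```

>>> step_arm([
  [[0.001, 0, 0, 0, 0, 0], [0, 0, 0, 0, 0, 0], [0, 0, 0, 0, 0, 0]],
])

```text
clock: 49.25
eef_pos: [623.7, -283.6, 93.1]
eef_rot: [-0.47, 0.531, -0.468, -0.527]
wrist_force: [-4.3, 2.0, 12.8]
grip_width: 0.5
```

>>> step_arm([
  [[-0.012, 0, 0, 0, 0, 0], [-0.014, 0, 0, 0, 0, 0], [0, 0.0225, -0.023, 0, 0, 0], [0, 0.0225, -0.023, 0, 0, 0], [0, 0, 0, 0, 0, 0], [0, 0, 0, 0, 0, 0], [0, 0, 0, 0, 0, 0]],
])

```text
clock: 49.95
eef_pos: [584.3, -333.6, 116.4]
eef_rot: [-0.47, 0.53, -0.468, -0.528]
wrist_force: [0.9, 0.8, -0.0]
grip_width: 0.3
```

Run:
```python
from meas import *
p,R,o=cur(); print(o['clock'],p,toD(p),o['wrist_force'])
save('wrist','ah.png',scale=1.5)
go([*fromD(-120,-89),100])
```

```text
49.95 [ 584.26271251 -333.58910687  116.40755584] [-119.63586481  -88.11125088] [ 0.90733686  0.80429203 -0.02096569]
rot deg [0. 0. 0.] then shift mm [16.4  0.6 -1. ]
```

View pics/ah.png

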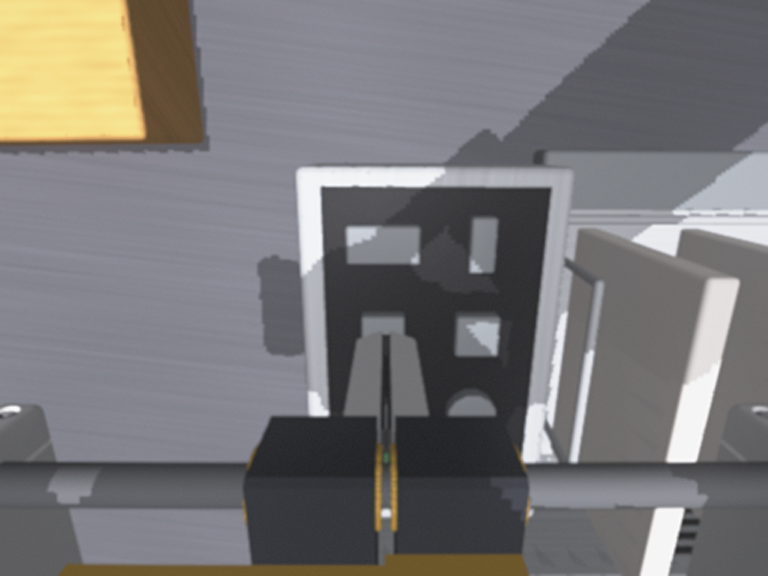

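>>> step_arm([
  [[0.008, 0, 0, 0, 0, 0], [0.008, 0, 0, 0, 0, 0], [0.003, 0, 0, 0, 0, 0], [0.003, 0, 0, 0, 0, 0], [0.001, 0, 0, 0, 0, 0], [0, 0, 0, 0, 0, 0], [0, 0, 0, 0, 0, 0]],
])

```text
clock: 50.7
eef_pos: [584.3, -334.4, 94.1]
eef_rot: [-0.47, 0.531, -0.468, -0.527]
wrist_force: [-1.0, 2.7, 5.7]
grip_width: 0.7
```

>>> step_arm([
  [[0.001, 0, 0, 0, 0, 0], [0.001, 0, 0, 0, 0, 0], [0, 0, 0, 0, 0, 0], [0, 0, 0, 0, 0, 0]],
])

```text
clock: 51.1
eef_pos: [584.4, -334.6, 93.2]
eef_rot: [-0.47, 0.531, -0.468, -0.527]
wrist_force: [-3.4, 4.4, 10.5]
grip_width: 0.3
```

>>> step_arm([
  [[-0.012, 0, 0, 0, 0, 0], [-0.012, 0, 0, 0, 0, 0], [0, 0.0225, 0.023, 0, 0, 0], [0, 0.0225, 0.023, 0, 0, 0], [0, 0, 0, 0, 0, 0], [0, 0, 0, 0, 0, 0], [0, 0, 0, 0, 0, 0]],
])

```text
clock: 51.8
eef_pos: [534.8, -295.2, 116.1]
eef_rot: [-0.47, 0.531, -0.469, -0.527]
wrist_force: [0.1, 0.6, -0.9]
grip_width: 0.3
```

Run:
```python
from meas import *
p,R,o=cur(); print(o['clock'],p,toD(p),o['wrist_force'])
save('wrist','ai.png',scale=1.5)
go([*fromD(-165,-43),100])
```

```text
51.8 [ 534.76672441 -295.16588161  116.05321657] [-164.18040559  -44.04333778] [ 0.05456996  0.62908288 -0.90608379]
rot deg [0. 0. 0.] then shift mm [15.9  1.   1.1]
```

View pics/ai.png

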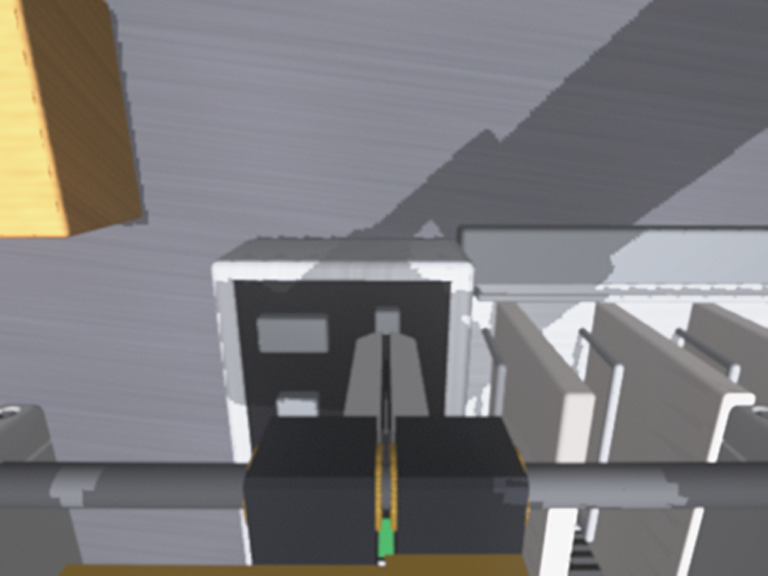

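>>> step_arm([
  [[0.008, 0.001, 0.0008, 0, 0, 0], [0.008, 0, 0, 0, 0, 0], [0.003, 0, 0, 0, 0, 0], [0.003, 0, 0, 0, 0, 0], [0.001, 0, 0, 0, 0, 0], [0, 0, 0, 0, 0, 0], [0, 0, 0, 0, 0, 0]],
])

```text
clock: 52.55
eef_pos: [532.8, -293.5, 93.3]
eef_rot: [-0.47, 0.53, -0.469, -0.528]
wrist_force: [-2.5, 1.3, 8.4]
grip_width: 0.2
```

>>> step_arm([
  [[0.001, 0, 0, 0, 0, 0], [0.001, 0, 0, 0, 0, 0], [0, 0, 0, 0, 0, 0], [0, 0, 0, 0, 0, 0]],
])

```text
clock: 52.95
eef_pos: [532.9, -293.5, 93.0]
eef_rot: [-0.469, 0.53, -0.469, -0.528]
wrist_force: [-7.2, 4.9, 17.2]
grip_width: 0.4
```

>>> step_arm([
  [[-0.012, 0, 0, 0, 0, 0], [-0.014, 0, 0, 0, 0, 0], [0, 0, -0.023, 0, 0, 0], [0, 0, -0.023, 0, 0, 0], [0, 0, 0, 0, 0, 0], [0, 0, 0, 0, 0, 0], [0, 0, 0, 0, 0, 0]],
])

```text
clock: 53.65
eef_pos: [538.0, -338.1, 116.0]
eef_rot: [-0.47, 0.53, -0.468, -0.528]
wrist_force: [0.1, 0.7, 0.2]
grip_width: 0.3
```

Run:
```python
from meas import *
p,R,o=cur(); print(o['clock'],p,toD(p),o['wrist_force'])
save('wrist','aj.png',scale=1.5)
go([*fromD(-165,-89),100])
```

```text
53.65 [ 538.00483817 -338.05101835  116.00694922] [-166.09533321  -87.00789743] [0.1150247  0.67246075 0.2236059 ]
rot deg [0. 0. 0.] then shift mm [16. -1. -2.]
```

View pics/aj.png

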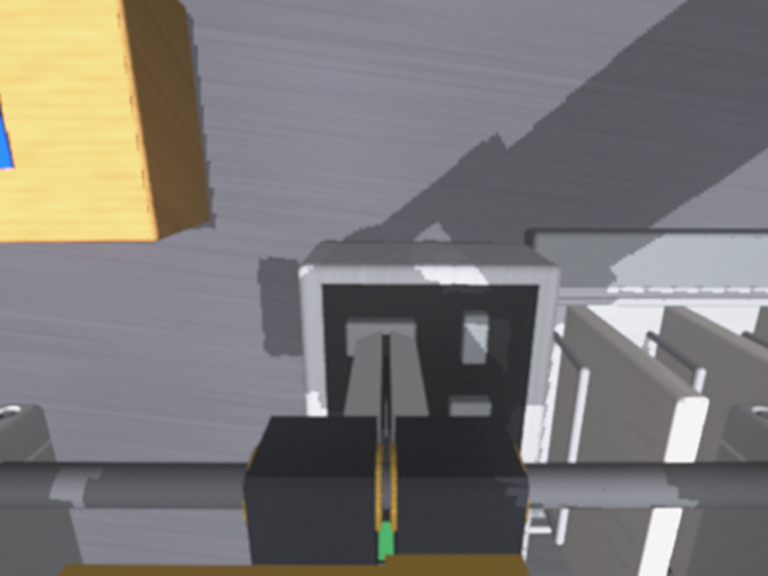

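>>> step_arm([
  [[0.008, 0, -0.001, 0, 0, 0], [0.008, 0, 0, 0, 0, 0], [0.003, 0, 0, 0, 0, 0], [0.003, 0, 0, 0, 0, 0], [0.001, 0, 0, 0, 0, 0], [0, 0, 0, 0, 0, 0], [0, 0, 0, 0, 0, 0]],
])

```text
clock: 54.4
eef_pos: [538.5, -339.9, 93.7]
eef_rot: [-0.47, 0.53, -0.468, -0.528]
wrist_force: [-1.9, 2.8, 4.2]
grip_width: 0.5
```

>>> step_arm([
  [[0.001, 0, 0, 0, 0, 0], [0.001, 0, 0, 0, 0, 0], [0, 0, 0, 0, 0, 0], [0, 0, 0, 0, 0, 0]],
])

```text
clock: 54.8
eef_pos: [538.7, -340.1, 93.1]
eef_rot: [-0.47, 0.531, -0.468, -0.528]
wrist_force: [-5.1, 5.6, 13.2]
grip_width: 0.4
```

Pressed fully. Retract up and away, then check.

>>> step_arm([
  [[-0.012, 0, 0, 0, 0, 0], [-0.03, 0, 0, 0, 0, 0], [-0.04, 0, 0, 0, 0, 0], [-0.04, 0, 0, 0, 0, 0], [-0.04, 0, 0, 0, 0, 0], [0, 0.035, 0, 0, 0, 0], [0, 0.035, 0, 0, 0, 0], [0, 0.035, 0, 0, 0, 0], [0, 0.03, 0, 0, 0, 0], [0, 0, 0, 0, 0, 0], [0, 0, 0, 0, 0, 0], [0, 0, 0, 0, 0, 0]],
])

```text
clock: 56.0
eef_pos: [404.4, -356.2, 252.8]
eef_rot: [-0.47, 0.531, -0.468, -0.527]
wrist_force: [-0.1, 0.3, 0.5]
grip_width: 0.1
```

Run:
```python
from place import *
p,R,o=cur(); print(o['clock'],p,o['wrist_force'])
c=save('top','ak.png',(220,110,380,260),4.4)
save('scene','ak3.png',(140,100,280,230),5)
save('top','ak4.png',scale=1.5)
```

```text
56.0 [ 404.36935996 -356.15662277  252.83131225] [-0.05941891  0.29382692  0.53947249]
```

View pics/ak.png

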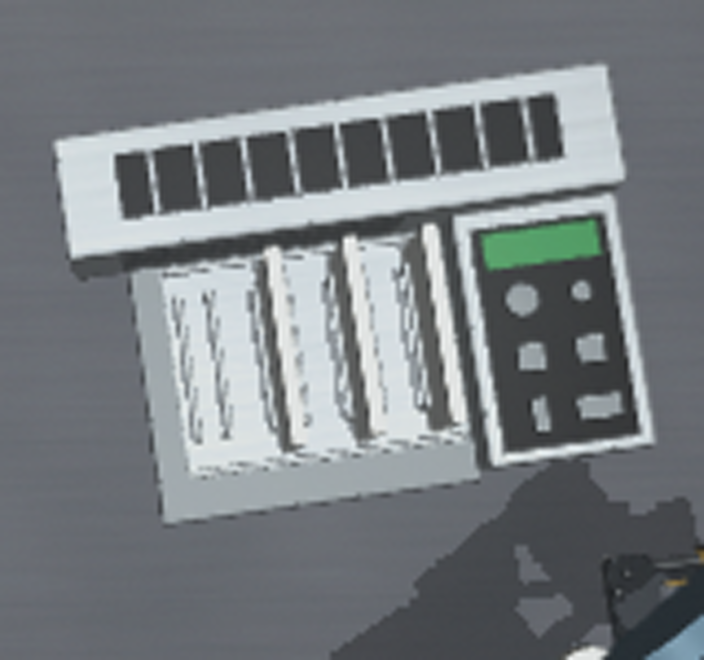

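View pics/ak3.png

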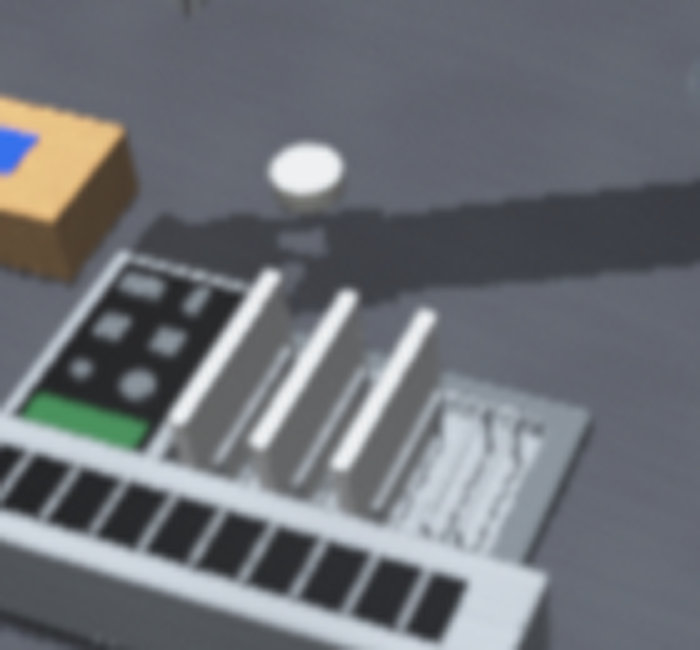

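View pics/ak4.png

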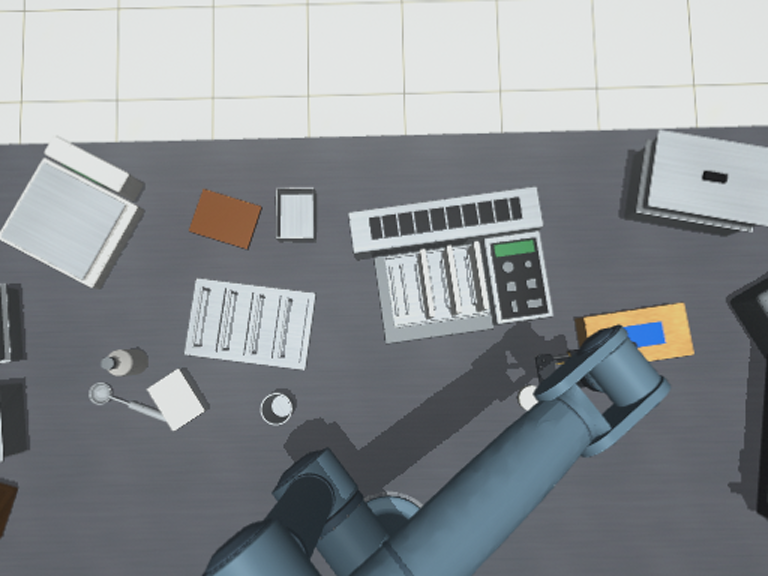

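```bash
python3 -c "
from bench import env
print(env.close_job())"
```

```text
the job is handed in; nothing more can be done
None
```

The job is handed in at about 56 s of the 210 s allowed; the interface gives no verdict, so the checks below are my own.

- **Boards:** There were three boards in the stand. They now stand in the rack slots at y -100, -40 and 20, each lowered until the wrist felt the slot floor. In the last pictures all three are upright and the stand is empty.
- **Rack:** It was knocked about 3 cm aside while I was picking up the third board, so I measured it again before placing that one. I then pushed it flush against the blower housing, then the control housing, and once more against the blower as a check. The top camera, before that last push, put its near corners within about 2 mm of home and its front edge about 0.4° off square. The final picture looks the same.
- **Keys:** I pressed power, boards, time and start in that order. Each went down to its stop, with the wrist force reaching 10–17 N. No other key was touched, and in the last pictures the keys look up; their travel can't be read from the pictures.
- **Surroundings:** The bystanders show no movement, and the gripper is clear of everything.

No check failed. The only disagreement was a steady offset of about 4 mm between the scene camera and the top camera, so I set the final fits with the wrist camera and touch.

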